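Lock the card and hold the printing block ready over it

ROBOT

A 6-joint arm with a two-finger parallel gripper is mounted at the origin on the work surface. World frame = base frame: x ahead of the robot, y to its left, z up, the work surface at z = 0. Lengths are in m, angles in degrees, forces in N, time in s.
With the tool pointing down it reaches from about 0.3 to 0.775 m from the base axis. Payload 14.6 kg.
Tool frame: the origin (TCP) lies midway between the tips of the shut fingers; the grasp point (between the pads) lies bot.pinch_z behind it (bot.pinch_z is the distance from the TCP to the grasp point, in m); z points along the fingers, x is the direction in which the jaws open and shut, and the axes are right-handed (so a half turn about z gives the same grasp; the last joint's range is limited). The gripper opens to 94 mm and grips with 3 to 60 N. Pads are 16 mm wide; open, the fingers measure 119 mm over their backs; the gripper's body (75 mm by 177 mm) begins 78 mm behind the grasp point.
Start: joints at [-80.592, 17.183, 87.147, -0, 75.671, -3.816], TCP at [0.126, -0.535, 0.205] pointing down, gripper open.
Joint ranges: [-173.82, 173.82], [-45.26, 126.66], [13.44, 144.39], [-59.66, 239.66], [0, 175.72], [-146.38, 146.38]. Speed limits (degrees/s): [127.2, 127.2, 147.25, 180, 180, 180].

INTERFACE

Orientations are given as [roll, pitch, yaw] about the fixed x, y, z axes, in that order (R = Rz(yaw) Ry(pitch) Rx(roll)).
In Python, from workcell import sense, viewer, bot, finder gives the robot as it stands.
- The arm moves only by the shell command python3 -m creep 'ROWS' [FORCE]. ROWS is JSON, a list of rows, each an object with "linear": the shift along the tool's x, y, z in m, a list of three; "turn": the turn, a rotation vector about the tool's x, y, z in rad, a list of three; "claw": the finger opening in m, from 0 to 0.094. A call has 1 to 10 rows; each row is the pose to reach, as a shift and turn from the pose commanded when the call began, along the tool's axes at that moment; what a row does not reach only later rows make up. A row lasts 1/8 s, in which the tool goes at most 62.5 mm and 10.7 degrees, less where a joint would pass 70% of its speed; a pose out of reach is approached as far as the arm can. A call with a gripper value outside its range is refused whole. The fingers move at their own pace and stop on an object; FORCE is the grip in N (left out, the last holds). Time passes only in rows, so rows that repeat a pose let the fingers close. It gives the time, the measured TCP pose, the force and the opening at its end, in the units of the state.
- sense(): the state, without advancing time (a new reading comes with each control period).
- viewer.grab_frame(name): name is "side" or "top" or "wrist"; returns the picture (480x640x3 uint8, red, green, blue); there is no depth.
- viewer.camera_params(name): a dict with "mtx" (3x3 intrinsics, pixels), "eye" and "rotation" of the camera in the world; the wrist camera has in their place "hand_eye" (4x4, takes a point from camera to tool coordinates, whose origin is the TCP and whose axes are the tool frame's). Camera axes: x right, y down, z forward; pixel columns grow to the right and rows downward; lengths in m; the calibration is good to about 2 mm. A picture is of the moment at which its call begins: read the wrist's pose just before it. camera_params takes no time and is no camera call.
- bot.close_job(): hands the job in, once; it reports no verdict.
Trained networks look in the newest picture that a camera, given by its name, has taken for a name from the list of things; names that differ only in an ending like _2 or _b are one class to them, and where a whole thing is asked for, a point or a joint stands for the part that bears it (a point fixed in the world has none). Each returns a list of dicts, best first, with "score" (0 to 1); they miss things now and then, are a little off and sometimes report something else, mostly with a low value. They report only what shows in the picture. A call takes as long as a camera call. They do not tell look-alikes from the thing itself.
- finder.look_for(camera, query): "at" ([column, row] in pixels, amid what is visible of it).
- finder.trace(camera, query): "region" (480x640 bool, what is visible of it) and "at" ([column, row] in pixels, amid what is visible of it).
The state is a dict: "time_s": time; "joints": joint angles; "qd": joint speeds; "joint_torque": joint torques, N m; "tool_pos": TCP position; "eef_rot": TCP orientation; "force": force on the tool from outside, world axes, zero at the start; "torque": the same for the moment, N m; "grip_width": opening from 0.0 (shut) to 1.0 (fully open).
Only numpy, scipy, OpenCV 4.12 (cv2) and the standard library are available. Lean on these libraries where they do the work, as an engineer would, in place of code of your own. Each camera call takes 0.05 s, during which the arm holds its last target.

TASK

Knock the print bed's sprung lock pin fully home with the mallet, touching the pin with nothing else, and set the mallet back down on the table clear of the bed. Then carry the rectangular printing block over everything in its way and finish while still holding it, still and level, inside the fence about a centimetre above the card, squarely over the drawn outline (either way round). The block must never touch the bed, fence or card, and all else stays where it is.

Things in the scene. Friction and masses are not known exactly. Their poses are not given: they have to be found in the camera images.
- target (a point): centre of the dark rectangular outline on the white card, on the card's upper surface, 13 mm above the table. The outline is as large as the printing block: 60 mm along x, 80 mm along y; z up. The card lies inside the fence of the fixed print bed.
- bed: wooden print bed fixed on the table; origin on the table under the outline's centre, axes as the outline's. Base board 12 mm thick, 150 mm in x, from -93 to +167 mm in y. Fence round the card: inside 124 mm (x) by 150 mm (y), 10 mm thick, top 36 mm above the table.
- pin (a joint): how far the bed's sprung lock pin is driven down: 0 fully up, 0.014 m fully home at its stop. About 5 to 7 N drives it; its spring is weaker than the friction of its bush, so it stays where it is driven.
- pin_top (a point): centre of the flat top of the lock pin, a round steel cap 20 mm across above an aluminium bush 30 mm square (top 38 mm above the table) on the bed's tab, 125 mm along the bed's +y. The cap's top is 60 mm above the table when up, 46 mm when home; this point moves with it.
- mallet_grip (a point): where to grip the mallet's level wooden handle (18 mm wide, 26 mm tall, from 23 to 123 mm from the head's middle), half-way up. The mallet stands on one of its two striking faces: black rubber head 46 x 46 mm, 70 mm tall. +x points along the handle to the head, z up; the middle of the lower face is 52 mm along +x and 35 mm below. About 210 g.
- block_center (a point): centre (half-way up) of the loose rectangular printing block: wooden base 60 mm (x) by 80 mm (y), 20 mm tall, with an upright bar handle on top 16 mm thick (x), 60 mm long (y), 36 mm tall. Underside 28 mm below this point, handle's top 28 mm above. z up. About 140 g.
- round_center (a point): bystander: a round wooden printing block with a turned knob, 60 mm across, 56 mm tall; it is not the one wanted; origin half-way up
- ink_center (a point): bystander: a small amber glass ink bottle with a black cap, 36 mm across, 75 mm tall; origin half-way up
- pot_center (a point): bystander: a white pot 56 mm across and 85 mm tall with brushes standing in it up to 150 mm above the table (origin 42 mm up)
- mug_center (a point): bystander: a white mug, 80 mm across, 90 mm tall; origin half-way up
- glue_center (a point): bystander: a grey glue bottle, 40 mm across, 95 mm tall; origin half-way up
- eraser_center (a point): bystander: a white eraser lying flat, 55 x 24 x 14 mm; origin half-way up
Things that resemble listed ones, but are neither listed nor needed, are in the scene too. Leave any purple or red look-alike of the part that bears block_center alone. What is shaped like the part that bears mallet_grip but turquoise is not meant.

How it is judged:
By the outcome, as a careful person would: the job done as asked, in the order asked, and still so for the second after the job is handed in, while the arm keeps its last pose, push and grip.
It also fails if it takes over 72 s, if anything falls off the work surface, if the arm or the gripper's body presses on something with over 40 N, if the wrist force passes 120 N, or if a joint passes its speed limit or range.

## Working session

There is one attempt and no reset: what is moved stays moved. The work goes in short steps, Python scripts to look and compute and a shell command to move; the robot and the scene stay as the last step left them, time stands still between calls to the robot, and variables do not carry over. Pictures are saved under pics/ and viewed, and the job is handed in when it is done.

```bash
ls; mkdir -p pics; python3 - <<'E'
from workcell import sense, viewer, bot, finder
import cv2
print(sense(), bot.pinch_z)
for n in ("side","top","wrist"):
    im=viewer.grab_frame(n); cv2.imwrite(f"pics/a_{n}.png",im[:,:,::-1]); print(n,viewer.camera_params(n))
E
```

```text
pics
{'time_s': 0.0, 'joints': array([-8.05941835e+01,  1.72159976e+01,  8.71784622e+01,  9.94280691e-04,
        7.56721669e+01, -3.81476683e+00]), 'qd': array([ 0.02674383, -0.08443381,  0.04665726,  0.02110423,  0.06943341,
        0.00685618]), 'joint_torque': array([ 9.45769862e-04, -5.31805694e+01, -3.52739239e+01,  7.08472123e-02,
        2.44538515e-02, -1.03886248e-04]), 'tool_pos': array([ 0.12575523, -0.53516522,  0.20489638]), 'eef_rot': array([-1.79994606e+02,  6.64149637e-02, -7.67796602e+01]), 'force': array([ 0.68956027, -1.05356733, -0.84788433]), 'torque': array([ 0.00913778, -0.01262594, -0.05276037]), 'grip_width': 1.000665955933054} 0.0188
side {'mtx': array([[584.85697615,   0.        , 317.97345784],
       [  0.        , 584.85697615, 242.08399815],
       [  0.        ,   0.        ,   1.        ]]), 'eye': array([0.15618412, 0.69290434, 1.03542899]), 'rotation': array([-141.03620223,   -0.34562107, -150.32766018])}
top {'mtx': array([[491.50506203,   0.        , 322.07756163],
       [  0.        , 491.50506203, 235.49434694],
       [  0.        ,   0.        ,   1.        ]]), 'eye': array([ 0.41564254, -0.01736334,  1.1758599 ]), 'rotation': array([-174.94708795,   -0.39153   ,  -88.90449396])}
wrist {'mtx': array([[402.77847441,   0.        , 313.82959523],
       [  0.        , 402.77847441, 234.54345699],
       [  0.        ,   0.        ,   1.        ]]), 'hand_eye': array([[ 9.99999545e-01,  2.81639998e-04,  9.11690428e-04,
         4.34175031e-04],
       [-4.95905558e-04,  9.69677642e-01,  2.44387037e-01,
        -7.13742694e-02],
       [-8.15216660e-04, -2.44387378e-01,  9.69677341e-01,
        -1.79791469e-01],
       [ 0.00000000e+00,  0.00000000e+00,  0.00000000e+00,
         1.00000000e+00]])}
```

View pics/a_top.png

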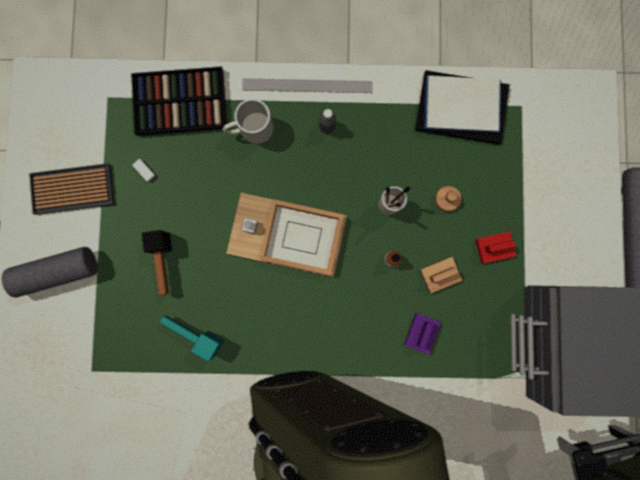

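View pics/a_side.png

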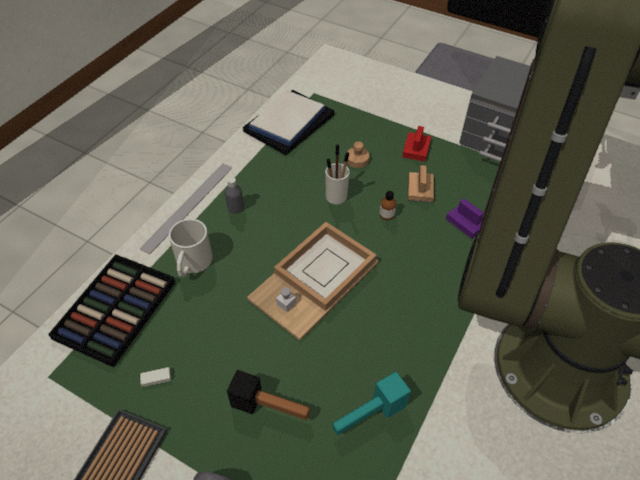

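View pics/a_wrist.png

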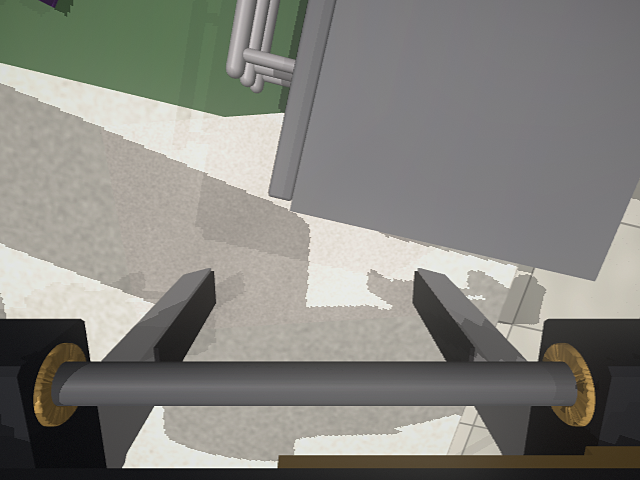

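```bash
cat > h.py <<'E'
from workcell import sense, viewer, bot, finder
import cv2, numpy as np
from scipy.spatial.transform import Rotation as R
def rot(e): return R.from_euler('xyz',e,degrees=True).as_matrix()
def cam(n,s=None):
    p=viewer.camera_params(n)
    if n!='wrist': return p['mtx'],np.array(p['eye']),rot(p['rotation'])
    s=s or sense(); T=np.eye(4);T[:3,:3]=rot(s['eef_rot']);T[:3,3]=s['tool_pos']
    T=T@p['hand_eye']; return p['mtx'],T[:3,3],T[:3,:3]
def ray(c,uv):
    K,e,Rm=c; return e,Rm@np.linalg.solve(K,np.array([uv[0],uv[1],1.]))
def atz(c,uv,z):
    e,d=ray(c,uv); return (e+d*(z-e[2])/d[2])
def tri(obs):
    A=np.zeros((3,3));b=np.zeros(3)
    for c,uv in obs:
        e,d=ray(c,uv);d=d/np.linalg.norm(d);P=np.eye(3)-np.outer(d,d);A+=P;b+=P@e
    return np.linalg.solve(A,b)
def proj(c,p):
    K,e,Rm=c;q=K@(Rm.T@(np.asarray(p)-e));return q[:2]/q[2]
def tool(dw,s=None):
    s=s or sense(); return rot(s['eef_rot']).T@np.asarray(dw)
E
python3 - <<'E'
from h import *
np.set_printoptions(precision=4,suppress=True)
viewer.grab_frame('top');viewer.grab_frame('side')
ct,cs=cam('top'),cam('side')
for q in ['target','pin_top','mallet_grip','block_center','round_center','ink_center','pot_center','mug_center','glue_center','eraser_center']:
    for n,c in (('top',ct),('side',cs)):
        print(q,n,[(round(d['score'],2),[round(float(v),1) for v in d['at']],atz(c,d['at'],{'target':.013,'pin_top':.06,'mallet_grip':.035,'pot_center':.085,'mug_center':.09}.get(q,.03))[:2].round(4).tolist()) for d in finder.look_for(n,q)][:3])
im=viewer.grab_frame('top'); 
cv2.imwrite('pics/b1.png',cv2.resize(im[210:310,120:260,::-1],None,fx=5,fy=5,interpolation=cv2.INTER_CUBIC))
cv2.imwrite('pics/b2.png',cv2.resize(im[180:300,220:360,::-1],None,fx=5,fy=5,interpolation=cv2.INTER_CUBIC))
cv2.imwrite('pics/b3.png',cv2.resize(im[180:300,370:510,::-1],None,fx=5,fy=5,interpolation=cv2.INTER_CUBIC))
E
```

```text
target top [(0.88, [287.8, 233.1], [0.5227, 0.0582])]
target side [(0.56, [312.2, 281.9], [0.5168, 0.0723])]
pin_top top []
pin_top side [(0.53, [284.5, 293.5], [0.5341, 0.153])]
mallet_grip top [(0.94, [199.1, 338.5], [0.275, 0.2531]), (0.69, [162.2, 248.5], [0.4791, 0.347])]
mallet_grip side [(0.55, [382.0, 403.2], [0.2669, 0.2535])]
block_center top [(0.96, [423.5, 334.0], [0.294, -0.2611]), (0.93, [494.5, 243.6], [0.506, -0.4275]), (0.61, [440.6, 275.5], [0.4291, -0.3009])]
block_center side [(0.69, [422.6, 186.3], [0.4212, -0.2915]), (0.59, [416.8, 143.9], [0.4942, -0.4242])]
round_center top [(0.67, [449.6, 198.2], [0.6114, -0.3225])]
round_center side [(0.57, [355.0, 155.1], [0.612, -0.3075]), (0.3, [154.4, 375.8], [0.6589, 0.4138])]
ink_center top [(0.68, [391.9, 256.5], [0.4711, -0.1871])]
ink_center side [(0.7, [387.7, 207.6], [0.4641, -0.1871]), (0.38, [252.9, 401.9], [0.4714, 0.3653])]
pot_center top [(0.66, [391.5, 200.9], [0.5932, -0.1773])]
pot_center side [(0.69, [336.5, 182.6], [0.5814, -0.1503])]
mug_center top [(0.58, [252.6, 121.3], [0.768, 0.1392])]
mug_center side [(0.78, [188.6, 246.7], [0.7549, 0.1696]), (0.34, [253.1, 402.2], [0.452, 0.3852])]
glue_center top [(0.88, [325.3, 120.4], [0.7934, -0.0257])]
glue_center side [(0.67, [236.1, 198.3], [0.7857, -0.0355])]
eraser_center top [(0.79, [143.3, 169.7], [0.6648, 0.402]), (0.59, [246.5, 222.4], [0.5444, 0.1544])]
eraser_center side [(0.71, [153.9, 376.2], [0.6592, 0.4149])]
```

View pics/b1.png

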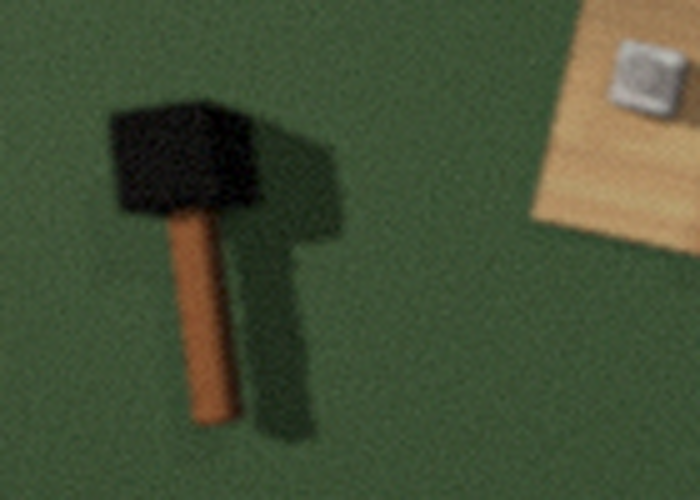

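View pics/b2.png

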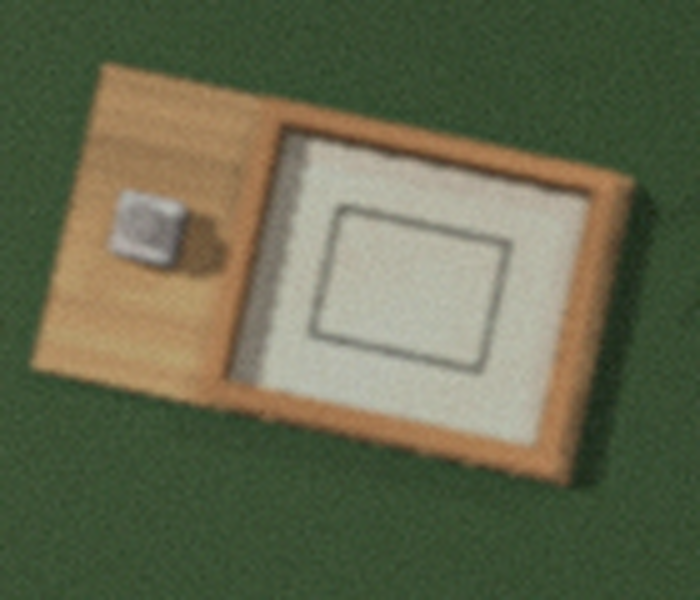

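View pics/b3.png

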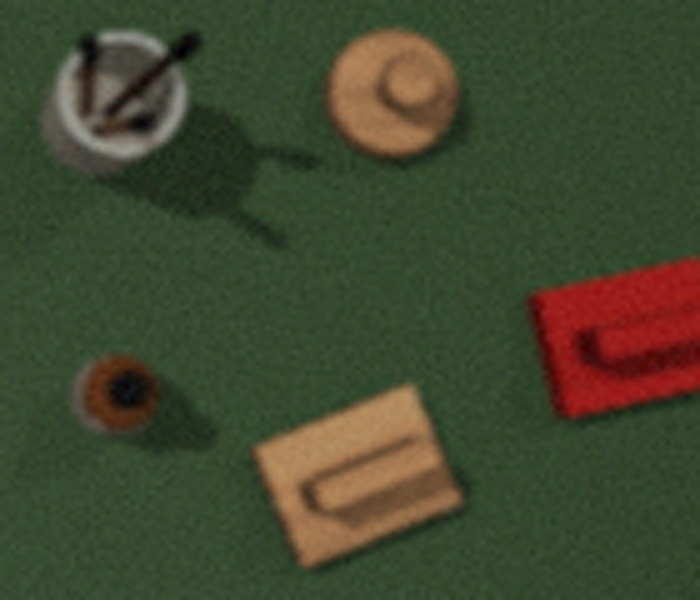

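```bash
python3 - <<'E'
from h import *
np.set_printoptions(precision=4,suppress=True)
ct,cs=cam('top'),cam('side')
def u(x,y,o): return ((x+.5)/5-.5+o[0],(y+.5)/5-.5+o[1])
c=[atz(ct,u(x,y,(220,180)),.013) for x,y in [(342,207),(509,242),(481,370),(315,334)]]
print('outline',np.array(c)[:,:2],np.mean(c,0)); 
e1=c[1]-c[0];e2=c[2]-c[3];e=e1+e2;print(np.linalg.norm(e1),np.linalg.norm(c[3]-c[0]),'bed -y dir',np.degrees(np.arctan2(e[1],e[0])))
print('pin',atz(ct,u(152,224,(220,180)),.06))
a=atz(ct,u(192,212,(120,210)),.048);b=atz(ct,u(216,415,(120,210)),.048);print('handle',a,b,np.degrees(np.arctan2(*(a-b)[1::-1])),np.linalg.norm(a-b))
print('head top',[atz(ct,u(*p,(120,210)),.07)[:2] for p in [(110,116),(205,103),(214,207),(122,211)]])
p=[atz(ct,u(*p,(370,180)),.02)[:2] for p in [(255,449),(412,384),(462,497),(306,567)]]; print('block',p,np.mean(p,0))
d=p[1]-p[0]+p[2]-p[3];print(np.degrees(np.arctan2(d[1],d[0])))
print('pot',atz(ct,(394,200),.085))
E
```

```text
outline [[ 0.5516  0.0584]
 [ 0.5365 -0.0214]
 [ 0.4753 -0.0093]
 [ 0.4908  0.0697]] [0.5135 0.0244 0.013 ]
0.0812379574108389 0.06184137213904183 bed -y dir -100.94376894882132
pin [0.5366 0.1418 0.06  ]
handle [0.4701 0.3521 0.048 ] [0.3779 0.3367 0.048 ] 9.468990712474119 0.09345338500887039
head top [array([0.5116, 0.3838]), array([0.5184, 0.3414]), array([0.4715, 0.3351]), array([0.4689, 0.3762])]
block [array([ 0.4426, -0.2563]), array([ 0.4746, -0.3303]), array([ 0.422 , -0.3536]), array([ 0.3879, -0.2803])] [ 0.4318 -0.3051]
-65.86226286504069
pot [ 0.5954 -0.1829  0.085 ]
```

```bash
python3 -m creep '[{"linear":[0,0,-0.05],"turn":[0,0,0],"claw":0.094},{"linear":[0,0,-0.08],"turn":[0,0,0],"claw":0.094},{"linear":[-0.125,-0.081,-0.1],"turn":[0,0,-0.5],"claw":0.094},{"linear":[-0.125,-0.081,-0.1],"turn":[0,0,-0.5],"claw":0.094},{"linear":[-0.125,-0.081,-0.1],"turn":[0,0,-0.5],"claw":0.094},{"linear":[-0.166,-0.32,-0.08],"turn":[0,0,-1.2],"claw":0.094},{"linear":[-0.166,-0.32,-0.08],"turn":[0,0,-1.2],"claw":0.094},{"linear":[-0.166,-0.32,-0.08],"turn":[0,0,-1.2],"claw":0.094},{"linear":[-0.166,-0.32,-0.08],"turn":[0,0,-1.2],"claw":0.094},{"linear":[-0.166,-0.32,-0.08],"turn":[0,0,-1.2],"claw":0.094}]' 40; python3 - <<'E'
from h import *
s=sense();print(s['joints'].round(1),s['tool_pos'].round(4),s['eef_rot'].round(2))
im=viewer.grab_frame('wrist');cv2.imwrite('pics/c_w.png',im[:,:,::-1])
im=viewer.grab_frame('top');cv2.imwrite('pics/c_t.png',im[:,:,::-1])
E
```

```text
time_s: 2.55
tool_pos: [0.4015, -0.2989, 0.2846]
eef_rot: [-179.9, 0.1, -7.7]
force: [-0.2, 0.0, 0.0]
grip_width: 1.001
[-40.9   7.9  87.9   0.   84.3 -33.2] [ 0.4015 -0.2989  0.2846] [-1.7994e+02  6.0000e-02 -7.7000e+00]
```

View pics/c_w.png

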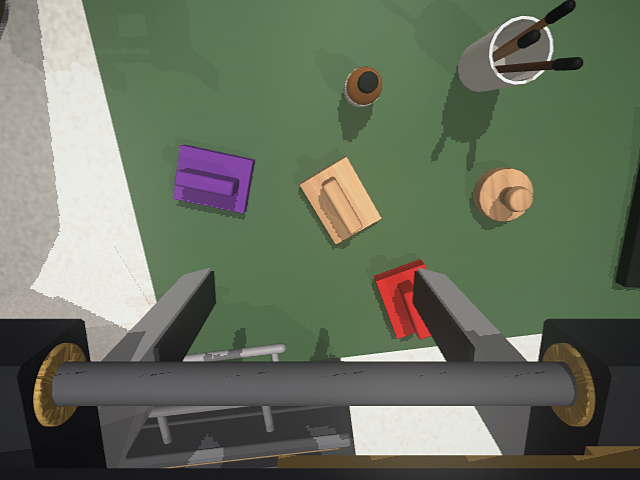

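```bash
python3 - <<'E'
import cv2
im=cv2.imread('pics/c_w.png');cv2.imwrite('pics/c_wz.png',cv2.resize(im[140:260,280:400],None,fx=5,fy=5,interpolation=cv2.INTER_CUBIC))
E
```

```text
(no output)
```

View pics/c_wz.png

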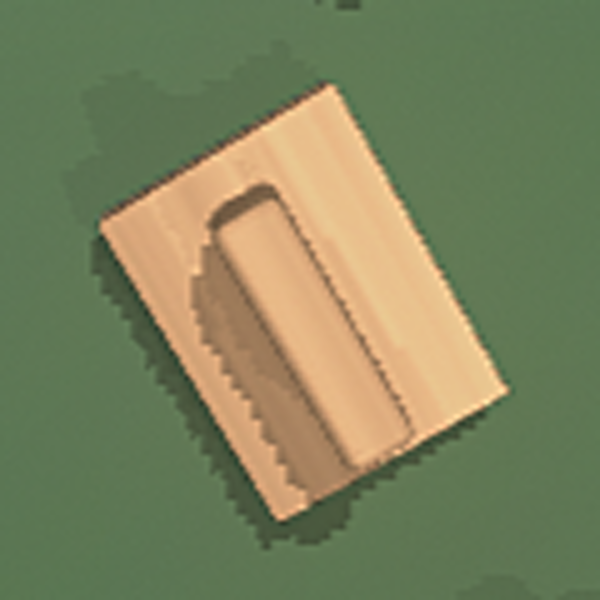

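View pics/c_t.png

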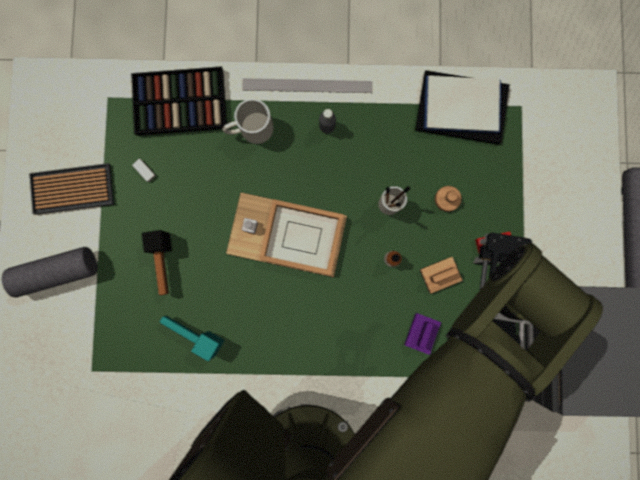

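```bash
python3 - <<'E'
from h import *
np.set_printoptions(precision=4,suppress=True)
c=cam('wrist')
u=lambda p:((p[0]+.5)/5-.5+280,(p[1]+.5)/5-.5+140)
p=[atz(c,u(q),.020)[:2] for q in [(100,225),(334,85),(510,390),(278,522)]];print(p,np.mean(p,0));d=p[2]-p[1]+p[3]-p[0];print(np.degrees(np.arctan2(d[1],d[0])),[np.linalg.norm(p[i]-p[i-1]) for i in range(4)])
p=[atz(c,u(q),.056)[:2] for q in [(215,233),(278,195),(413,437),(352,468)]];print(p,np.mean(p,0));d=p[2]-p[1]+p[3]-p[0];print(np.degrees(np.arctan2(d[1],d[0])))
E
python3 -m creep '[{"linear":[0.078,-0.383,0],"turn":[0,0,-1.2],"claw":0.094},{"linear":[0.078,-0.383,0],"turn":[0,0,-1.2],"claw":0.094},{"linear":[0.078,-0.383,0],"turn":[0,0,-1.2],"claw":0.094},{"linear":[0.078,-0.383,0],"turn":[0,0,-1.2],"claw":0.094},{"linear":[0.078,-0.383,0],"turn":[0,0,-1.2],"claw":0.094},{"linear":[0.078,-0.383,0],"turn":[0,0,-1.2],"claw":0.094},{"linear":[0.078,-0.383,0],"turn":[0,0,-1.2],"claw":0.094},{"linear":[0.078,-0.383,0],"turn":[0,0,-1.2],"claw":0.094},{"linear":[0.078,-0.383,0],"turn":[0,0,-1.2],"claw":0.094}]'; python3 - <<'E'
from h import *
s=sense();print(s['joints'].round(1),s['tool_pos'].round(4),s['eef_rot'].round(2))
im=viewer.grab_frame('wrist');cv2.imwrite('pics/d_w.png',im[:,:,::-1])
E
```

```text
[array([ 0.3866, -0.2837]), array([ 0.4415, -0.2607]), array([ 0.4727, -0.3334]), array([ 0.417 , -0.3568])] [ 0.4295 -0.3087]
-67.09880602561245 [np.float64(0.07912268600382663), np.float64(0.059496665532121476), np.float64(0.0791401858892063), np.float64(0.060433215977325844)]
[array([ 0.4114, -0.2843]), array([ 0.4251, -0.2784]), array([ 0.4466, -0.3323]), array([ 0.4332, -0.3371])] [ 0.4291 -0.308 ]
-67.8817621937245
time_s: 3.78
tool_pos: [0.5298, 0.0661, 0.2857]
eef_rot: [180.0, -0.0, 60.5]
force: [-0.8, -0.3, 0.1]
grip_width: 0.997
[  3.2  12.3  82.7  -0.   85.  -57.3] [0.5298 0.0661 0.2857] [179.98  -0.    60.5 ]
```

View pics/d_w.png

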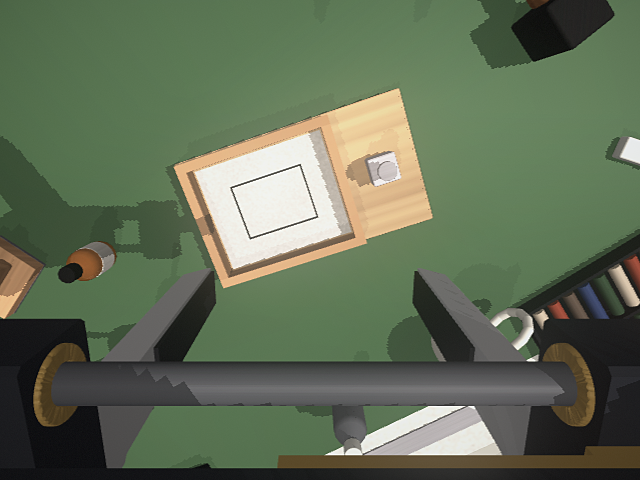

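```bash
python3 - <<'E'
import cv2
im=cv2.imread('pics/d_w.png');cv2.imwrite('pics/d_z1.png',cv2.resize(im[150:250,220:330],None,fx=6,fy=6,interpolation=cv2.INTER_CUBIC))
cv2.imwrite('pics/d_z2.png',cv2.resize(im[130:210,340:430],None,fx=7,fy=7,interpolation=cv2.INTER_CUBIC))
E
```

```text
(no output)
```

View pics/d_z1.png

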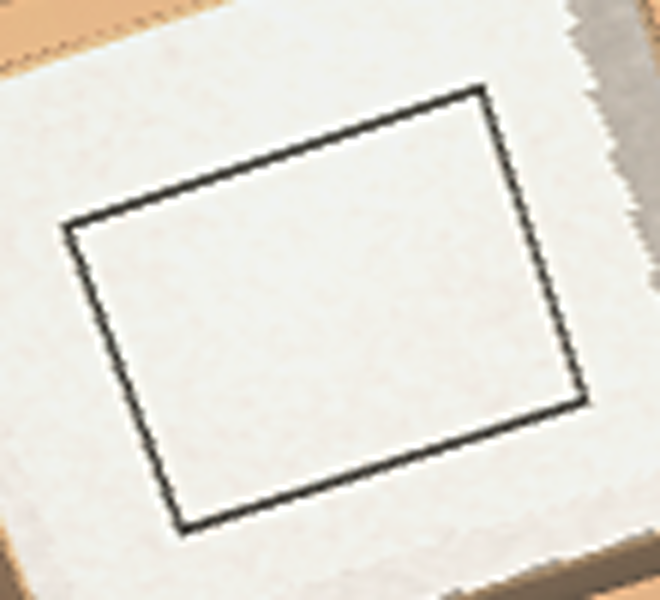

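View pics/d_z2.png

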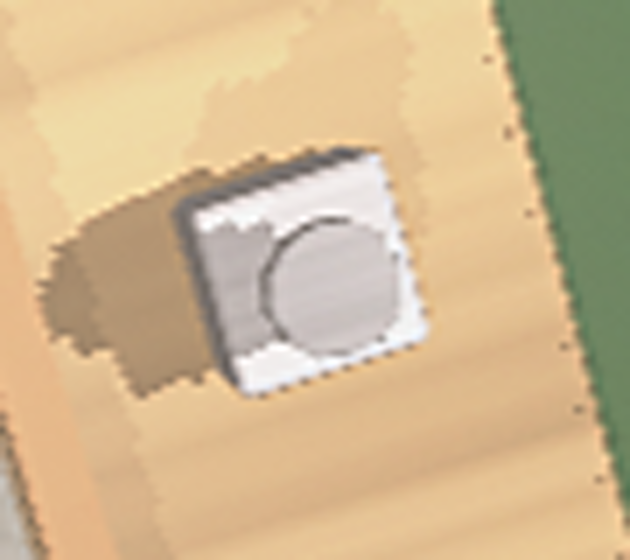

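```bash
python3 - <<'E'
from h import *
np.set_printoptions(precision=4,suppress=True)
c=cam('wrist')
u=lambda p,o,k:((p[0]+.5)/k-.5+o[0],(p[1]+.5)/k-.5+o[1])
p=[atz(c,u(q,(220,150),6),.013)[:2] for q in [(67,226),(483,89),(585,402),(183,531)]];m=np.mean(p,0);print(p,m);d=p[1]-p[0]+p[2]-p[3];a=np.arctan2(d[1],d[0]);print(np.degrees(a),[np.linalg.norm(p[i]-p[i-1]) for i in range(4)])
print('pin pred',m+.125*np.array([np.cos(a),np.sin(a)]),'pin',atz(c,u((332,287),(340,130),7),.06))
E
```

```text
[array([ 0.4749, -0.0102]), array([0.4913, 0.0704]), array([0.5521, 0.0579]), array([ 0.536 , -0.0224])] [0.5136 0.0239]
78.6012479544353 [np.float64(0.06228385801474118), np.float64(0.08227913340905539), np.float64(0.06205355597841323), np.float64(0.08185772216482348)]
pin pred [0.5383 0.1464] pin [0.5369 0.1461 0.06  ]
```

```bash
python3 -m creep '[{"linear":[0.199,-0.204,0.035],"turn":[0,0,-0.68],"claw":0.06},{"linear":[0.199,-0.204,0.035],"turn":[0,0,-0.68],"claw":0.06},{"linear":[0.199,-0.204,0.035],"turn":[0,0,-0.68],"claw":0.06},{"linear":[0.199,-0.204,0.035],"turn":[0,0,-0.68],"claw":0.06},{"linear":[0.199,-0.204,0.035],"turn":[0,0,-0.68],"claw":0.06},{"linear":[0.199,-0.204,0.035],"turn":[0,0,-0.68],"claw":0.06},{"linear":[0.199,-0.204,0.035],"turn":[0,0,-0.68],"claw":0.06}]'; python3 - <<'E'
from h import *
s=sense();print(s['joints'].round(1),s['tool_pos'].round(4),s['eef_rot'].round(2))
im=viewer.grab_frame('wrist');cv2.imwrite('pics/e_w.png',im[:,:,::-1])
E
```

```text
time_s: 4.7
tool_pos: [0.4499, 0.3398, 0.2507]
eef_rot: [180.0, 0.0, 99.6]
force: [0.2, -0.8, -0.4]
grip_width: 0.64
[ 33.3  17.2  81.1  -0.   81.7 -66.2] [0.4499 0.3398 0.2507] [1.7998e+02 1.0000e-02 9.9580e+01]
```

View pics/e_w.png

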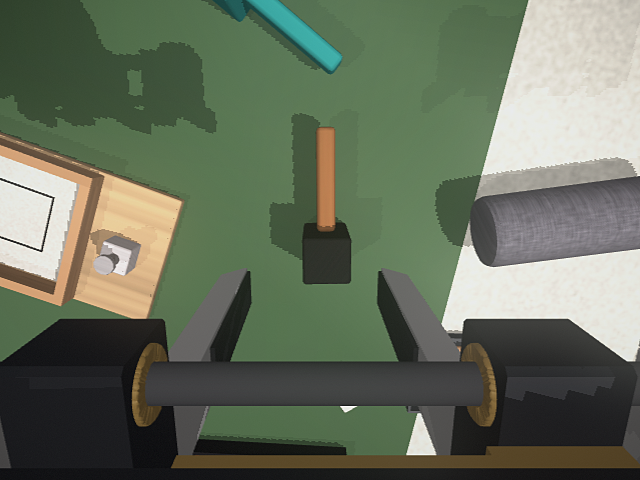

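```bash
python3 - <<'E'
from h import *
np.set_printoptions(precision=4,suppress=True)
im=cv2.imread('pics/e_w.png');cv2.imwrite('pics/e_z.png',cv2.resize(im[120:290,280:370],None,fx=3.5,fy=3.5,interpolation=cv2.INTER_CUBIC))
c=cam('wrist')
a=atz(c,(326,127),.048);b=atz(c,(326.7,228),.048);print(a,b,np.linalg.norm(a-b),np.degrees(np.arctan2(*(b-a)[1::-1])))
print(a+(b-a)/np.linalg.norm(b-a)*.071)
p=[atz(c,q,.07)[:2] for q in [(303,237),(350,237),(351,283),(303,284)]];print(p,np.mean(p,0))
E
```

```text
[0.3742 0.3375 0.048 ] [0.4679 0.3548 0.048 ] 0.09524423155418035 10.426035474323024
[0.4441 0.3504 0.048 ]
[array([0.475 , 0.3331]), array([0.4677, 0.376 ]), array([0.512 , 0.3854]), array([0.5207, 0.3405])] [0.4939 0.3587]
```

View pics/e_z.png

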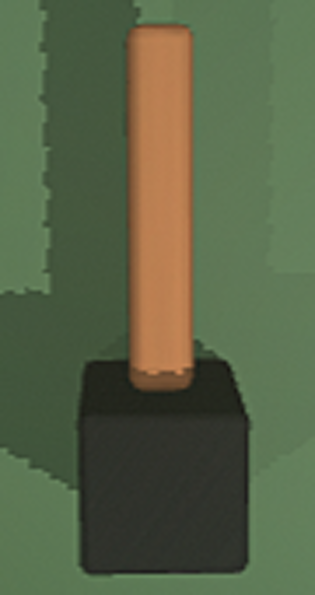

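```bash
python3 -m creep '[{"linear":[0.0112,-0.0051,0.04],"turn":[0,0,0],"claw":0.06},{"linear":[0.0112,-0.0051,0.09],"turn":[0,0,0],"claw":0.06},{"linear":[0.0112,-0.0051,0.14],"turn":[0,0,0],"claw":0.06},{"linear":[0.0112,-0.0051,0.18],"turn":[0,0,0],"claw":0.05},{"linear":[0.0112,-0.0051,0.21],"turn":[0,0,0],"claw":0.05},{"linear":[0.0112,-0.0051,0.23],"turn":[0,0,0],"claw":0.05},{"linear":[0.0112,-0.0051,0.2345],"turn":[0,0,0],"claw":0.05},{"linear":[0.0112,-0.0051,0.2345],"turn":[0,0,0],"claw":0.05}]'; python3 - <<'E'
from h import *
s=sense();print(s['joints'].round(1),s['tool_pos'].round(4),s['eef_rot'].round(2))
im=viewer.grab_frame('wrist');cv2.imwrite('pics/f_w.png',im[:,:,::-1])
E
```

```text
time_s: 5.75
tool_pos: [0.4431, 0.3508, 0.0166]
eef_rot: [180.0, -0.0, 99.6]
force: [0.3, -0.2, 0.4]
grip_width: 0.532
[ 34.7  31.9  93.8  -0.   54.3 -65. ] [0.4431 0.3508 0.0166] [ 1.7996e+02 -2.0000e-02  9.9630e+01]
```

View pics/f_w.png

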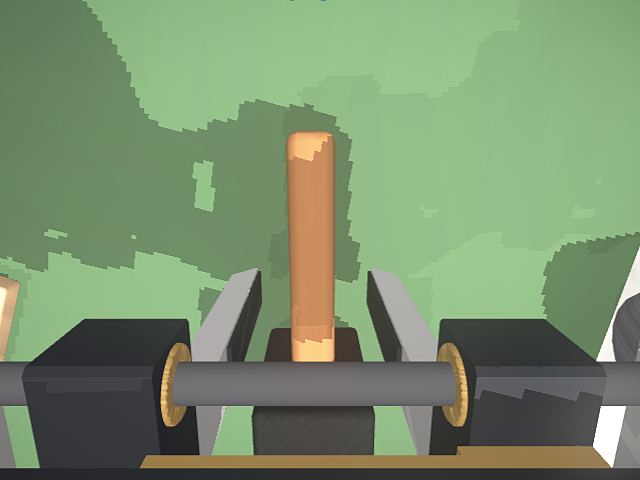

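The handle is centred between the fingers (cols 290–334, fingers at 260/368). Close.

```bash
python3 -m creep '[{"linear":[0,0,0],"turn":[0,0,0],"claw":0.03},{"linear":[0,0,0],"turn":[0,0,0],"claw":0.015},{"linear":[0,0,0],"turn":[0,0,0],"claw":0.005},{"linear":[0,0,0],"turn":[0,0,0],"claw":0.0},{"linear":[0,0,0],"turn":[0,0,0],"claw":0.0},{"linear":[0,0,0],"turn":[0,0,0],"claw":0.0}]' 60
python3 -m creep '[{"linear":[0,0,-0.03],"turn":[0,0,0],"claw":0.0},{"linear":[0,0,-0.08],"turn":[0,0,0],"claw":0.0},{"linear":[0,0,-0.11],"turn":[0,0,0],"claw":0.0},{"linear":[0,0,-0.12],"turn":[0,0,0],"claw":0.0},{"linear":[0,0,-0.12],"turn":[0,0,0],"claw":0.0}]'
python3 - <<'E'
from h import *
s=sense();print(s['joints'].round(1),s['tool_pos'].round(4),s['eef_rot'].round(2),s['grip_width'])
im=viewer.grab_frame('wrist');cv2.imwrite('pics/g_w.png',im[:,:,::-1])
im=viewer.grab_frame('side');cv2.imwrite('pics/g_s.png',im[:,:,::-1])
E
```

```text
time_s: 6.55
tool_pos: [0.4425, 0.3513, 0.0161]
eef_rot: [180.0, -0.0, 99.7]
force: [-1.6, -0.9, 2.5]
grip_width: 0.188
time_s: 7.18
tool_pos: [0.4423, 0.3511, 0.1353]
eef_rot: [-180.0, 0.0, 99.7]
force: [-0.1, 0.3, -2.2]
grip_width: 0.186
[ 34.7  22.8  89.3   0.   67.9 -65. ] [0.4423 0.3511 0.1353] [-1.7997e+02  1.0000e-02  9.9690e+01] 0.1858818906957492
```

View pics/g_w.png

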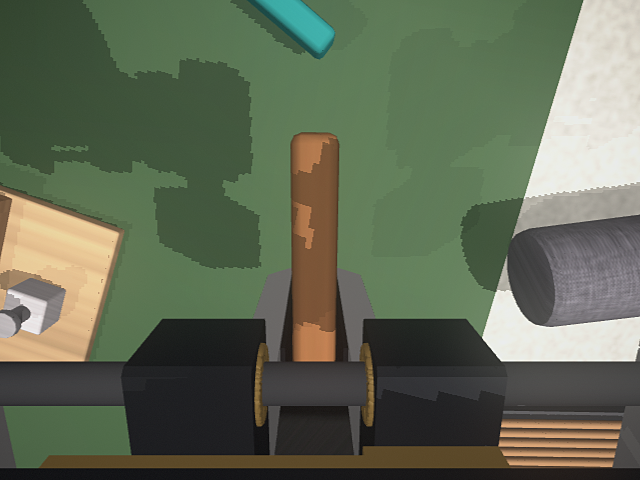

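View pics/g_s.png

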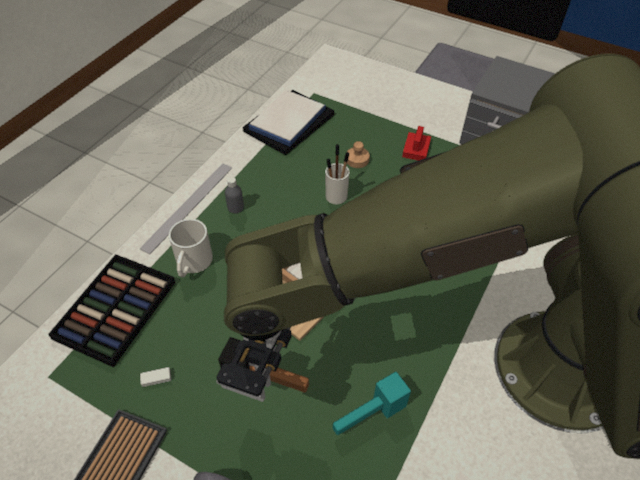

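```bash
python3 -m creep '[{"linear":[-0.06,0.002,0],"turn":[0,0,0],"claw":0.0},{"linear":[-0.12,0.004,0],"turn":[0,0,0],"claw":0.0},{"linear":[-0.17,0.006,0],"turn":[0,0,0],"claw":0.0},{"linear":[-0.2,0.0077,0],"turn":[0,0,0],"claw":0.0},{"linear":[-0.2182,0.0077,0.01],"turn":[0,0,0],"claw":0.0},{"linear":[-0.2182,0.0077,0.03],"turn":[0,0,0],"claw":0.0},{"linear":[-0.2182,0.0077,0.03],"turn":[0,0,0],"claw":0.0}]'
python3 - <<'E'
from h import *
s=sense();print(s['joints'].round(1),s['tool_pos'].round(4),s['eef_rot'].round(2),s['grip_width'],s['force'],s['torque'])
for n in('wrist','side','top'):
    im=viewer.grab_frame(n);cv2.imwrite(f'pics/h_{n}.png',im[:,:,::-1])
    print(n,proj(cam(n),(.5375,.146,.06)))
E
```

```text
time_s: 8.15
tool_pos: [0.4856, 0.1375, 0.1037]
eef_rot: [-179.8, 0.0, 99.7]
force: [0.3, -0.3, -2.8]
grip_width: 0.187
[ 11.6  18.  100.6   0.   61.6 -88.1] [0.4856 0.1375 0.1037] [-179.76    0.     99.71] 0.18722440782931504 [ 0.25185573 -0.33722546 -2.79231705] [ 0.09013889 -0.04829806  0.00050418]
wrist [313.76345136 337.80387918]
side [284.91242663 290.2807633 ]
top [248.17035841 223.9707465 ]
```

View pics/h_wrist.png

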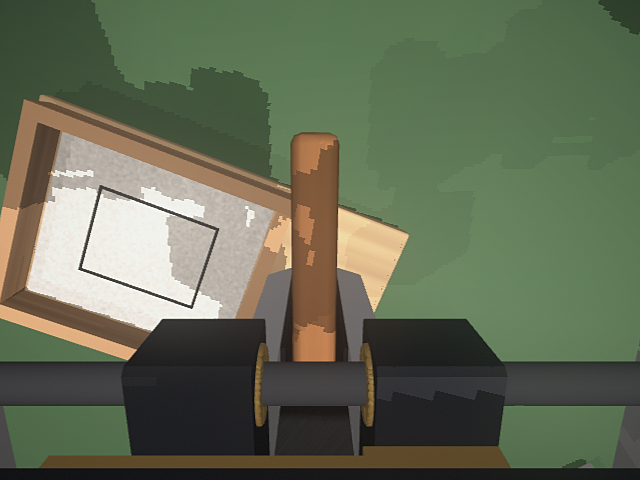

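View pics/h_side.png

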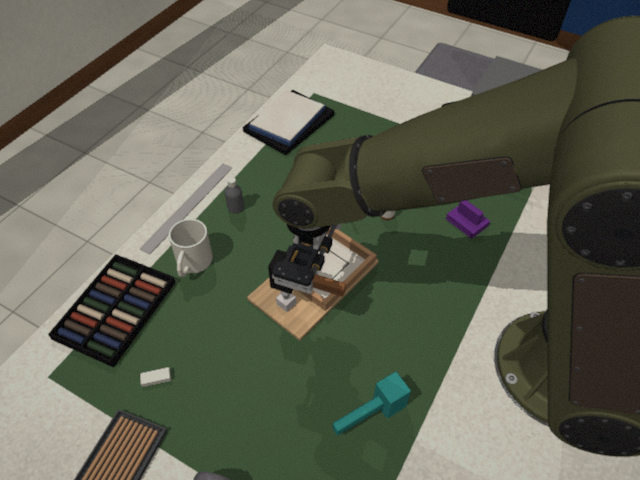

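View pics/h_top.png

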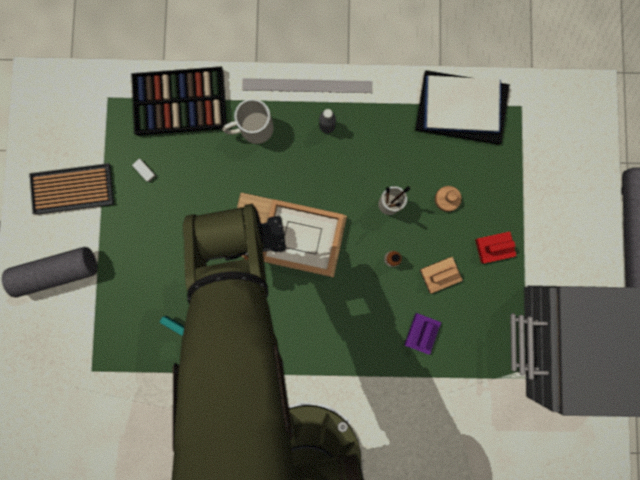

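```bash
python3 - <<'E'
from h import *
im=cv2.imread('pics/h_side.png');cv2.imwrite('pics/h_z.png',cv2.resize(im[220:340,230:390],None,fx=5,fy=5,interpolation=cv2.INTER_CUBIC))
s=sense();T=s['tool_pos'];Rm=rot(s['eef_rot'])
h=T+Rm@np.array([0,.0516,0]);fz=T[2]-.0161
print(h,fz)
for dx in(-.023,.023):
  for dy in (-.023,.023):
    p=T+Rm@np.array([dx,.0516+dy,.0161]);q=proj(cam('side'),p);print((q-[230,220])*5)
E
```

```text
[0.53766446 0.1466806  0.10608318] 0.08998258815190911
[345.91847818 281.27506264]
[238.65793868 248.98641799]
[303.1978203  371.96906285]
[193.73987557 338.14396054]
```

View pics/h_z.png

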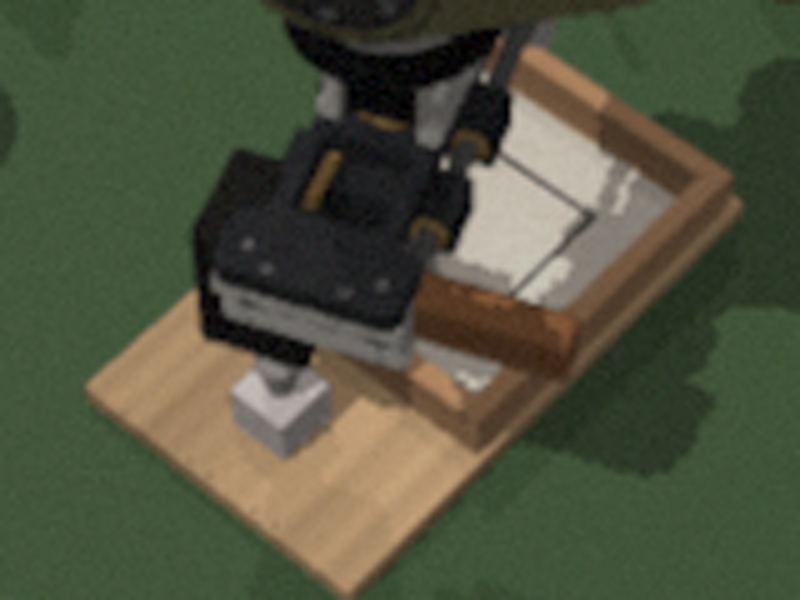

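```bash
python3 -m creep '[{"linear":[0,0,0.012],"turn":[0,0,0],"claw":0.0},{"linear":[0,0,0.022],"turn":[0,0,0],"claw":0.0},{"linear":[0,0,0.028],"turn":[0,0,0],"claw":0.0},{"linear":[0,0,0.032],"turn":[0,0,0],"claw":0.0},{"linear":[0,0,0.036],"turn":[0,0,0],"claw":0.0}]'
python3 -m creep '[{"linear":[0,0,0.002],"turn":[0,0,0],"claw":0.0},{"linear":[0,0,0.004],"turn":[0,0,0],"claw":0.0},{"linear":[0,0,0.005],"turn":[0,0,0],"claw":0.0}]'
python3 -c "
from h import *
s=sense();print(s['tool_pos'],s['eef_rot'],s['force'],s['torque'])"
```

```text
time_s: 8.93
tool_pos: [0.4868, 0.1375, 0.07]
eef_rot: [180.0, 0.0, 99.7]
force: [-3.4, -1.1, 3.0]
grip_width: 0.189
time_s: 9.3
tool_pos: [0.4868, 0.1375, 0.065]
eef_rot: [180.0, -0.0, 99.7]
force: [-3.1, -0.3, 2.6]
grip_width: 0.189
[0.48683677 0.13750292 0.06499007] [ 1.79989622e+02 -2.30694156e-03  9.96950025e+01] [-3.11993685 -0.3165213   2.58897938] [-0.07514843  0.37902739  0.01032925]
```

```bash
python3 -m creep '[{"linear":[0,0,0.0015],"turn":[0,0,0],"claw":0.0},{"linear":[0,0,0.003],"turn":[0,0,0],"claw":0.0},{"linear":[0,0,0.004],"turn":[0,0,0],"claw":0.0}]'
python3 -c "
from h import *
s=sense();print(s['tool_pos'],s['eef_rot'],s['force'],s['torque'])
im=viewer.grab_frame('side')[:,:,::-1];cv2.imwrite('pics/i_z.png',cv2.resize(im[220:340,230:390],None,fx=5,fy=5,interpolation=cv2.INTER_CUBIC))
im=viewer.grab_frame('wrist');cv2.imwrite('pics/i_w.png',im[:,:,::-1])"
```

```text
time_s: 9.68
tool_pos: [0.4868, 0.1375, 0.0616]
eef_rot: [180.0, -0.0, 99.7]
force: [-13.0, -2.6, 21.7]
grip_width: 0.191
[0.48680314 0.13750925 0.06156586] [ 1.79992745e+02 -7.23286723e-04  9.96985021e+01] [-13.00907391  -2.62685404  21.68711953] [-2.48508522e-01  1.62118921e+00 -1.30179261e-03]
```

View pics/i_z.png

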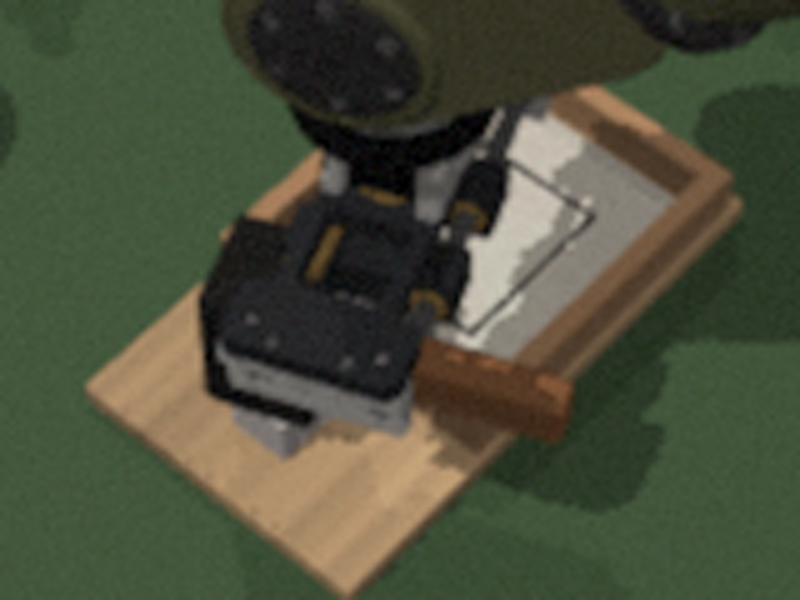

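View pics/i_w.png

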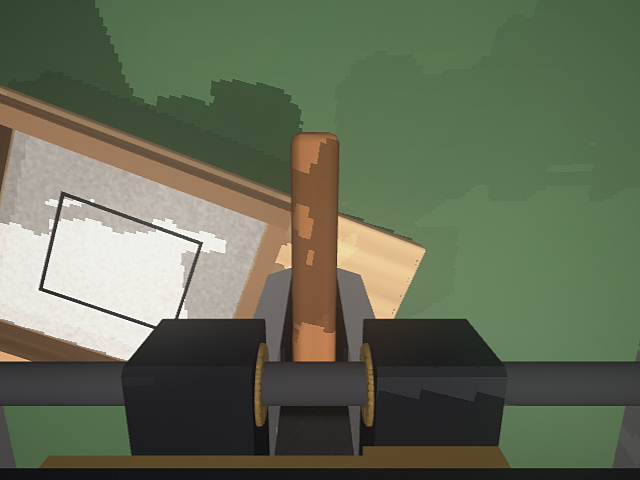

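```bash
python3 -m creep '[{"linear":[0,0,-0.03],"turn":[0,0,0],"claw":0.0},{"linear":[0,0,-0.07],"turn":[0,0,0],"claw":0.0},{"linear":[0.06,-0.002,-0.07],"turn":[0,0,0],"claw":0.0},{"linear":[0.12,-0.004,-0.07],"turn":[0,0,0],"claw":0.0},{"linear":[0.18,-0.006,-0.07],"turn":[0,0,0],"claw":0.0},{"linear":[0.2182,-0.0077,-0.07],"turn":[0,0,0],"claw":0.0},{"linear":[0.2182,-0.0077,-0.07],"turn":[0,0,0],"claw":0.0},{"linear":[0.2182,-0.0077,-0.07],"turn":[0,0,0],"claw":0.0}]'
python3 -c "
from h import *
s=sense();print(s['tool_pos'],s['eef_rot'],s['force'],s['torque'])
im=viewer.grab_frame('wrist');cv2.imwrite('pics/j_w.png',im[:,:,::-1])"
```

```text
time_s: 10.78
tool_pos: [0.4425, 0.3508, 0.1305]
eef_rot: [-180.0, 0.0, 99.7]
force: [0.4, -0.8, -1.0]
grip_width: 0.19
[0.44247615 0.35084095 0.13047471] [-1.79973148e+02  2.23496685e-02  9.96975054e+01] [ 0.41235712 -0.82393117 -0.95705006] [ 0.07226592 -0.03857501  0.01736267]
```

View pics/j_w.png

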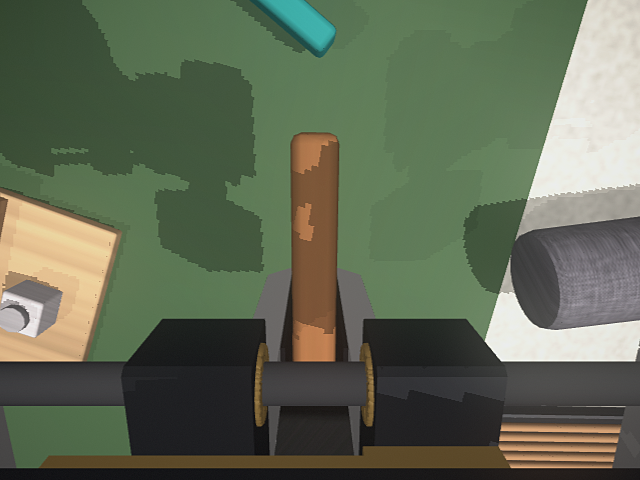

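```bash
python3 -m creep '[{"linear":[0,0,0.04],"turn":[0,0,0],"claw":0.0},{"linear":[0,0,0.08],"turn":[0,0,0],"claw":0.0},{"linear":[0,0,0.1],"turn":[0,0,0],"claw":0.0},{"linear":[0,0,0.108],"turn":[0,0,0],"claw":0.0},{"linear":[0,0,0.112],"turn":[0,0,0],"claw":0.0},{"linear":[0,0,0.1135],"turn":[0,0,0],"claw":0.0},{"linear":[0,0,0.1135],"turn":[0,0,0],"claw":0.0}]'
```

```text
time_s: 11.7
tool_pos: [0.4427, 0.3514, 0.018]
eef_rot: [180.0, -0.0, 99.7]
force: [0.1, -0.5, -2.3]
grip_width: 0.189
```

```bash
python3 -m creep '[{"linear":[0,0,0.001],"turn":[0,0,0],"claw":0.0},{"linear":[0,0,0.002],"turn":[0,0,0],"claw":0.0},{"linear":[0,0,0.002],"turn":[0,0,0],"claw":0.0}]'
```

```text
time_s: 12.08
tool_pos: [0.4425, 0.3514, 0.0161]
eef_rot: [180.0, -0.0, 99.7]
force: [-2.8, -2.1, 5.0]
grip_width: 0.187
```

```bash
python3 -m creep '[{"linear":[0,0,0],"turn":[0,0,0],"claw":0.025},{"linear":[0,0,0],"turn":[0,0,0],"claw":0.04},{"linear":[0,0,0],"turn":[0,0,0],"claw":0.05},{"linear":[0,0,0],"turn":[0,0,0],"claw":0.05},{"linear":[0,0,-0.03],"turn":[0,0,0],"claw":0.05},{"linear":[0,0,-0.08],"turn":[0,0,0],"claw":0.05},{"linear":[0,0,-0.14],"turn":[0,0,0],"claw":0.05},{"linear":[0,0,-0.2],"turn":[0,0,0],"claw":0.06},{"linear":[0,0,-0.26],"turn":[0,0,0],"claw":0.06},{"linear":[0,0,-0.26],"turn":[0,0,0],"claw":0.06}]'
python3 -c "
from h import *
s=sense();print(s['tool_pos'],s['eef_rot'],s['force'],s['joints'])
im=viewer.grab_frame('wrist');cv2.imwrite('pics/k_w.png',im[:,:,::-1])"
```

```text
time_s: 13.32
tool_pos: [0.4434, 0.352, 0.2802]
eef_rot: [179.6, -0.2, 99.7]
force: [0.2, 0.1, -0.1]
grip_width: 0.639
[0.44342034 0.35196048 0.2801897 ] [179.57860589  -0.19787843  99.69852757] [ 0.23198928  0.12918505 -0.08703581] [ 3.47332193e+01  1.64415379e+01  7.82336543e+01  9.68336508e-04
  8.48592681e+01 -6.49646635e+01]
```

View pics/k_w.png

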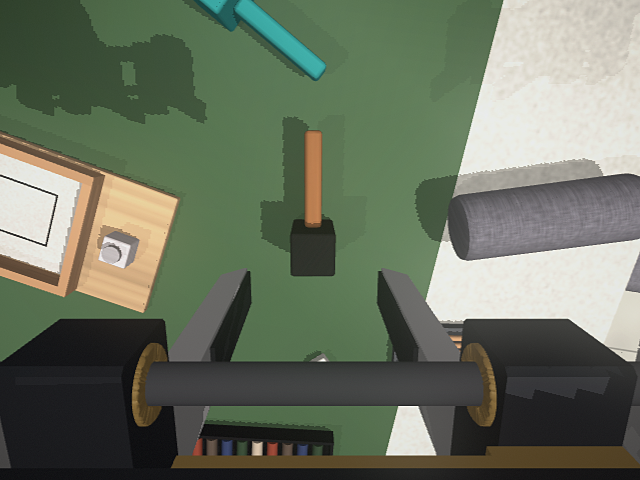

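```bash
python3 -m creep '[{"linear":[-0.649,-0.125,0.0],"turn":[0,0,1.34],"claw":0.06},{"linear":[-0.649,-0.125,0.0],"turn":[0,0,1.34],"claw":0.06},{"linear":[-0.649,-0.125,0.0],"turn":[0,0,1.34],"claw":0.06},{"linear":[-0.649,-0.125,0.0],"turn":[0,0,1.34],"claw":0.06},{"linear":[-0.649,-0.125,0.0],"turn":[0,0,1.34],"claw":0.06},{"linear":[-0.649,-0.125,0.0],"turn":[0,0,1.34],"claw":0.06},{"linear":[-0.649,-0.125,0.0],"turn":[0,0,1.34],"claw":0.06},{"linear":[-0.649,-0.125,0.0],"turn":[0,0,1.34],"claw":0.06},{"linear":[-0.649,-0.125,0.0],"turn":[0,0,1.34],"claw":0.06},{"linear":[-0.649,-0.125,0.0],"turn":[0,0,1.34],"claw":0.06}]'
python3 -m creep '[{"linear":[0,0,0.0],"turn":[0,0,0],"claw":0.06}]'
python3 -c "
from h import *
s=sense();print(s['tool_pos'],s['eef_rot'],s['force'],s['joints'])"
```

```text
time_s: 14.62
tool_pos: [0.4284, -0.2754, 0.2737]
eef_rot: [-179.9, 0.1, 22.9]
force: [0.9, 0.7, -0.1]
grip_width: 0.639
time_s: 14.75
tool_pos: [0.4281, -0.2764, 0.2728]
eef_rot: [-179.8, 0.1, 22.7]
force: [0.6, 1.1, -1.1]
grip_width: 0.64
[ 0.42807101 -0.27640017  0.27280388] [-1.79806173e+02  1.31248428e-01  2.26652128e+01] [ 0.6140921   1.06432095 -1.05345382] [-3.69607118e+01  9.54897497e+00  8.75755221e+01 -1.53366041e-02
  8.31090906e+01 -5.96238315e+01]
```

```bash
python3 -m creep '[{"linear":[-0.0115,0.03,0.03],"turn":[0,0,0],"claw":0.06},{"linear":[-0.0115,0.03,0.07],"turn":[0,0,0],"claw":0.06},{"linear":[-0.0115,0.03,0.1],"turn":[0,0,0],"claw":0.05},{"linear":[-0.0115,0.03,0.1],"turn":[0,0,0],"claw":0.05},{"linear":[-0.0115,0.03,0.1],"turn":[0,0,0],"claw":0.05}]'
python3 -c "
from h import *
s=sense();print(s['tool_pos'],s['eef_rot'],s['force'],s['joints'])
im=viewer.grab_frame('wrist');cv2.imwrite('pics/l_w.png',im[:,:,::-1])
im=viewer.grab_frame('side')[:,:,::-1];cv2.imwrite('pics/l_s.png',cv2.resize(im[220:460,210:430],None,fx=2.4,fy=2.4,interpolation=cv2.INTER_CUBIC))
im=viewer.grab_frame('top');cv2.imwrite('pics/l_t.png',im[:,:,::-1])"
```

```text
time_s: 15.38
tool_pos: [0.4308, -0.3054, 0.1764]
eef_rot: [180.0, -0.0, 23.0]
force: [-1.0, -0.5, -0.1]
grip_width: 0.53
[ 0.43076902 -0.30537231  0.17636305] [ 1.79960422e+02 -2.50522933e-02  2.29526957e+01] [-1.03297107 -0.5255471  -0.14067226] [-3.93093803e+01  1.58427611e+01  9.28674759e+01  3.96332603e-03
  7.12430733e+01 -6.22633402e+01]
```

View pics/l_w.png

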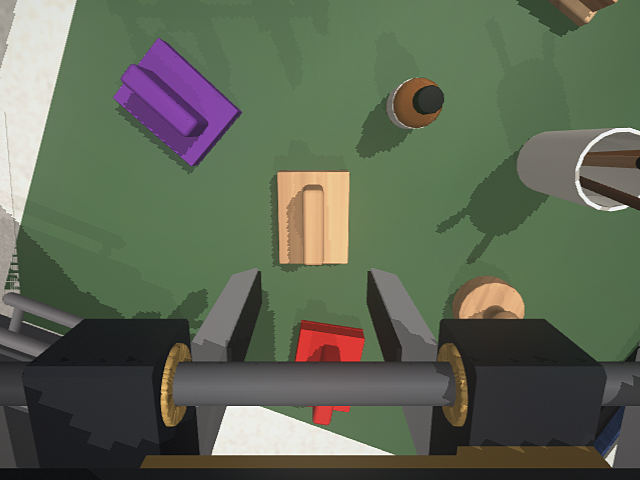

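View pics/l_s.png

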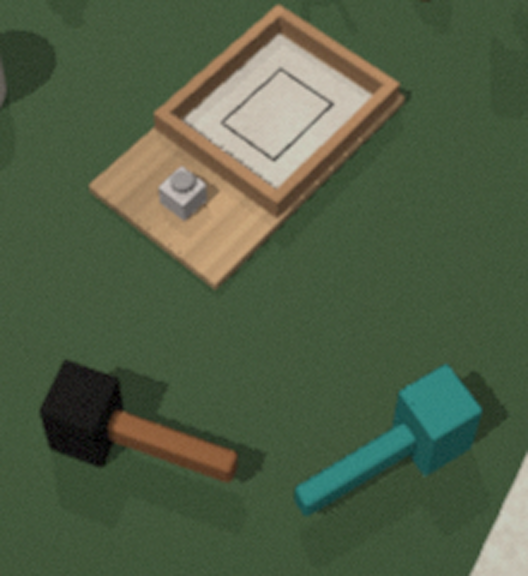

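View pics/l_t.png

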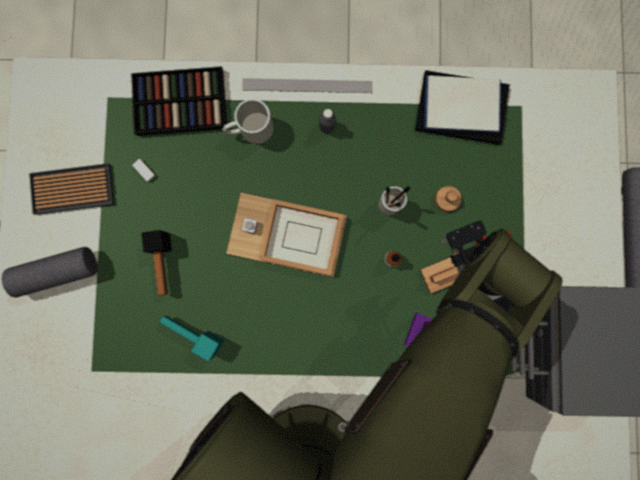

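```bash
python3 - <<'E'
from h import *
np.set_printoptions(precision=4,suppress=True)
im=cv2.imread('pics/l_w.png');cv2.imwrite('pics/l_z.png',cv2.resize(im[160:280,260:370],None,fx=5,fy=5,interpolation=cv2.INTER_CUBIC))
c=cam('wrist')
p=np.array([atz(c,q,.020)[:2] for q in [(278,172),(350,171),(348.5,265),(277.5,265)]]);print(p,p.mean(0));d=p[2]-p[1]+p[3]-p[0];print(np.degrees(np.arctan2(d[1],d[0])))
E
```

```text
[[ 0.3892 -0.2818]
 [ 0.4438 -0.2578]
 [ 0.4763 -0.333 ]
 [ 0.4188 -0.3574]] [ 0.432  -0.3075]
-67.63995920457369
```

View pics/l_z.png

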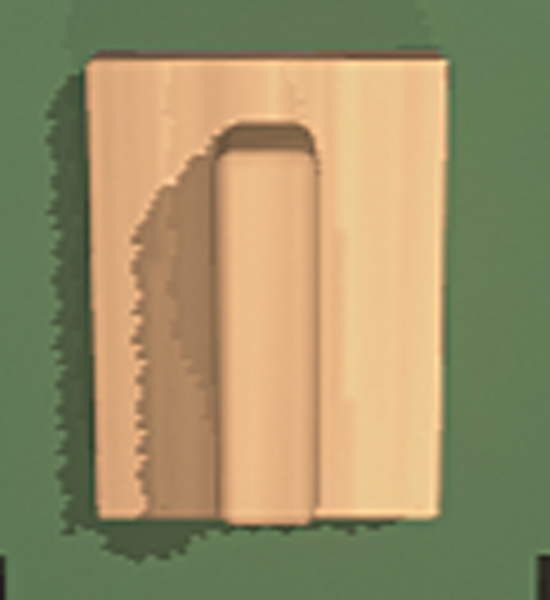

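```bash
python3 - <<'E'
from h import *
np.set_printoptions(precision=4,suppress=True)
c=cam('wrist');s=sense()
p=np.array([atz(c,q,.020) for q in [(277.5,172.3),(349.5,172.3),(348.1,263.5),(279.7,263.5)]]);print(p.mean(0));d=p[2]-p[1]+p[3]-p[0];print(np.degrees(np.arctan2(d[1],d[0])))
m=p.mean(0);m[2]=.026
print(tool(m-s['tool_pos']))
E
```

```text
[ 0.4321 -0.3071  0.02  ]
-66.79350196866037
[0.0005 0.0015 0.1506]
```

```bash
python3 -m creep '[{"linear":[0.0005,0.001,0.04],"turn":[0,0,0],"claw":0.045},{"linear":[0.0005,0.001,0.08],"turn":[0,0,0],"claw":0.045},{"linear":[0.0005,0.001,0.115],"turn":[0,0,0],"claw":0.045},{"linear":[0.0005,0.001,0.135],"turn":[0,0,0],"claw":0.045},{"linear":[0.0005,0.001,0.146],"turn":[0,0,0],"claw":0.045},{"linear":[0.0005,0.001,0.15],"turn":[0,0,0],"claw":0.045},{"linear":[0.0005,0.001,0.15],"turn":[0,0,0],"claw":0.045}]'
python3 -c "
from h import *
s=sense();print(s['tool_pos'],s['eef_rot'],s['force'],s['joints'])
im=viewer.grab_frame('wrist');cv2.imwrite('pics/m_w.png',im[:,:,::-1])"
```

```text
time_s: 16.4
tool_pos: [0.4315, -0.3066, 0.0261]
eef_rot: [180.0, -0.0, 22.9]
force: [-0.2, -0.1, 0.3]
grip_width: 0.481
[ 0.43150973 -0.30664587  0.02606798] [ 1.79955819e+02 -2.35114548e-02  2.29191871e+01] [-0.22624054 -0.05553024  0.29618543] [-3.93635907e+01  2.73055925e+01  9.96003225e+01  3.31421077e-04
  5.30440386e+01 -6.22829678e+01]
```

View pics/m_w.png

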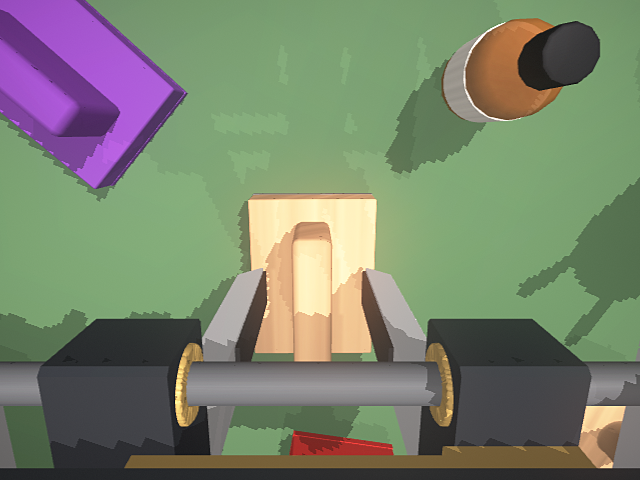

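```bash
python3 -m creep '[{"linear":[0,0,0],"turn":[0,0,0],"claw":0.025},{"linear":[0,0,0],"turn":[0,0,0],"claw":0.012},{"linear":[0,0,0],"turn":[0,0,0],"claw":0.005},{"linear":[0,0,0],"turn":[0,0,0],"claw":0.0},{"linear":[0,0,0],"turn":[0,0,0],"claw":0.0}]' 45
python3 -m creep '[{"linear":[0,0,-0.02],"turn":[0,0,0],"claw":0.0},{"linear":[0,0,-0.07],"turn":[0,0,0],"claw":0.0},{"linear":[0,0,-0.13],"turn":[0,0,0],"claw":0.0},{"linear":[0,0,-0.19],"turn":[0,0,0],"claw":0.0},{"linear":[0,0,-0.22],"turn":[0,0,0],"claw":0.0},{"linear":[0,0,-0.22],"turn":[0,0,0],"claw":0.0},{"linear":[0,0,-0.22],"turn":[0,0,0],"claw":0.0}]'
python3 -c "
from h import *
s=sense();print(s['tool_pos'],s['eef_rot'],s['force'],s['joints'])
im=viewer.grab_frame('wrist');cv2.imwrite('pics/n_w.png',im[:,:,::-1])"
```

```text
time_s: 17.08
tool_pos: [0.4313, -0.3065, 0.0256]
eef_rot: [180.0, -0.0, 22.9]
force: [-1.3, -0.2, 2.9]
grip_width: 0.164
time_s: 17.95
tool_pos: [0.4308, -0.3061, 0.2436]
eef_rot: [-179.9, 0.1, 22.9]
force: [-0.1, -0.0, -1.8]
grip_width: 0.166
[ 0.43081245 -0.30608179  0.24361371] [-1.79872302e+02  6.36972413e-02  2.29166780e+01] [-0.14909018 -0.00717273 -1.79088157] [-3.93656641e+01  1.29330180e+01  8.73850183e+01  3.05416290e-03
  7.98246345e+01 -6.22828144e+01]
```

View pics/n_w.png

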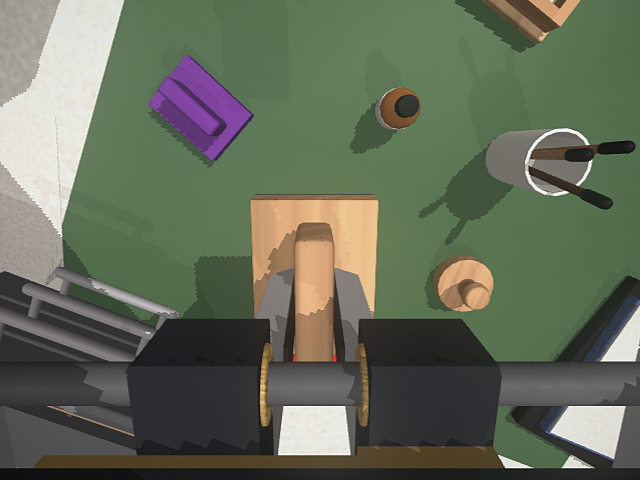

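```bash
python3 - <<'E'
from h import *
np.set_printoptions(precision=4,suppress=True)
for f in 'mn':
    im=cv2.imread(f'pics/{f}_w.png');cv2.imwrite(f'pics/{f}_z.png',cv2.resize(im[180:360,235:395],None,fx=4,fy=4,interpolation=cv2.INTER_CUBIC)[:600])
p=viewer.camera_params('wrist');H=p['hand_eye'];c=(p['mtx'],H[:3,3],H[:3,:3])
for uv in [(314,199),(314,352),(250.5,199),(378.5,199)]: print(uv,atz(c,uv,.0056))
E
```

```text
(314, 199) [ 0.0006 -0.0403  0.0056]
(314, 352) [0.0007 0.0388 0.0056]
(250.5, 199) [-0.0288 -0.0403  0.0056]
(378.5, 199) [ 0.0306 -0.0403  0.0056]
```

View pics/n_z.png

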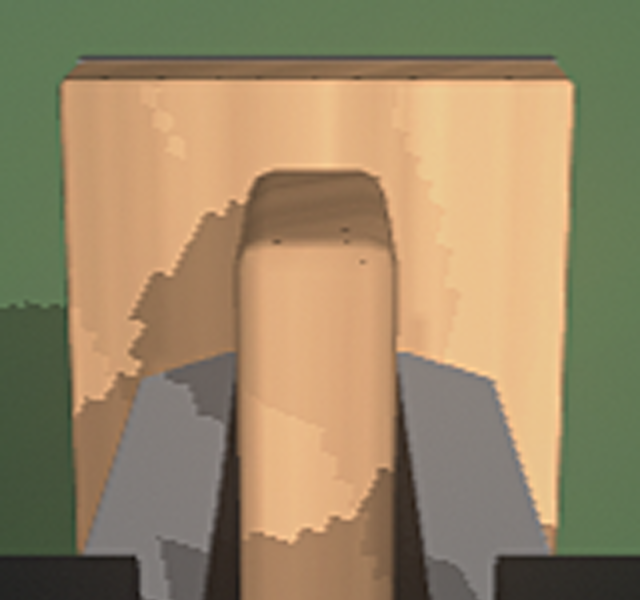

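View pics/m_z.png

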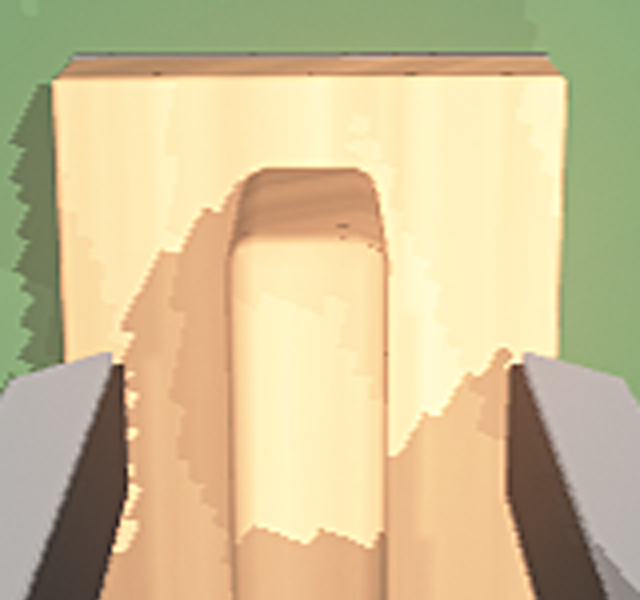

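```bash
python3 -m creep '[{"linear":[0.02,-0.027,0],"turn":[0,0,0.06],"claw":0.0},{"linear":[0.051,-0.068,0],"turn":[0,0,0.15],"claw":0.0},{"linear":[0.082,-0.109,0],"turn":[0,0,0.24],"claw":0.0},{"linear":[0.113,-0.15,0],"turn":[0,0,0.33],"claw":0.0},{"linear":[0.143,-0.19,0],"turn":[0,0,0.42],"claw":0.0},{"linear":[0.174,-0.231,0],"turn":[0,0,0.51],"claw":0.0},{"linear":[0.195,-0.259,0],"turn":[0,0,0.57],"claw":0.0},{"linear":[0.2046,-0.2718,0],"turn":[0,0,0.595],"claw":0.0},{"linear":[0.2046,-0.2718,0],"turn":[0,0,0.595],"claw":0.0},{"linear":[0.2046,-0.2718,0.05],"turn":[0,0,0.595],"claw":0.0}]'
python3 -m creep '[{"linear":[0,0,0.05],"turn":[0,0,0],"claw":0.0},{"linear":[0,0,0.06],"turn":[0,0,0],"claw":0.0},{"linear":[0,0,0.06],"turn":[0,0,0],"claw":0.0},{"linear":[0,0,0.06],"turn":[0,0,0],"claw":0.0}]'
python3 -c "
from h import *
s=sense();print(s['tool_pos'],s['eef_rot'],s['force'],s['joints'])
im=viewer.grab_frame('wrist');cv2.imwrite('pics/o_w.png',im[:,:,::-1])
im=viewer.grab_frame('side');cv2.imwrite('pics/o_s.png',im[:,:,::-1])"
```

```text
time_s: 19.25
tool_pos: [0.515, 0.023, 0.1966]
eef_rot: [-180.0, -0.3, -11.1]
force: [0.9, 0.5, -2.5]
grip_width: 0.165
time_s: 19.75
tool_pos: [0.5147, 0.0233, 0.1373]
eef_rot: [-180.0, -0.2, -11.2]
force: [-0.5, -0.4, -1.7]
grip_width: 0.167
[0.51473554 0.02334451 0.13731151] [-1.79972976e+02 -1.59413373e-01 -1.11772755e+01] [-0.45044677 -0.4409361  -1.69039672] [-1.47639150e+00  1.66068071e+01  9.74490098e+01 -2.45807832e-04
  6.57824955e+01  9.70094690e+00]
```

View pics/o_w.png

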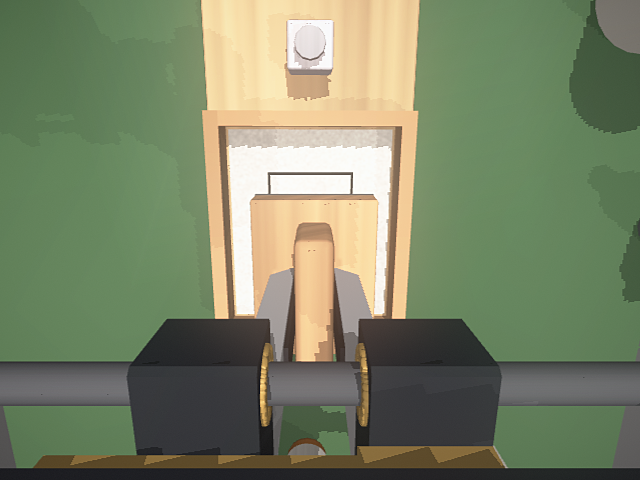

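View pics/o_s.png

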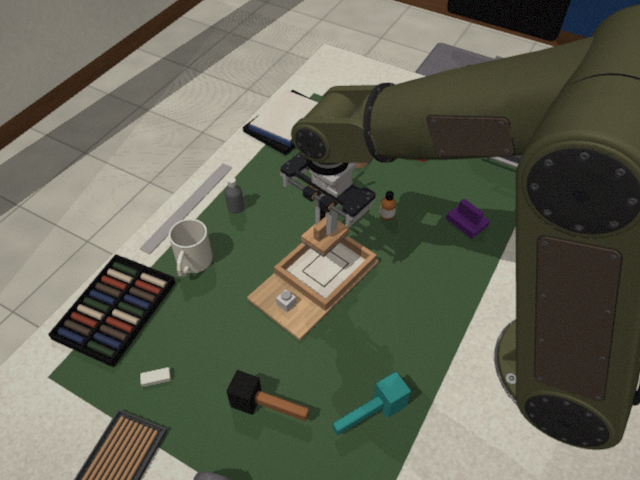

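```bash
python3 - <<'E'
from h import *
np.set_printoptions(precision=4,suppress=True)
im=cv2.imread('pics/o_w.png');cv2.imwrite('pics/o_z.png',cv2.resize(im[160:220,240:390],None,fx=5,fy=5,interpolation=cv2.INTER_CUBIC))
E
```

```text
(no output)
```

View pics/o_z.png

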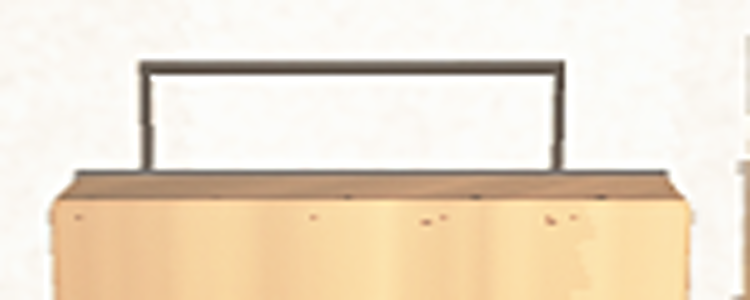

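```bash
python3 - <<'E'
from h import *
np.set_printoptions(precision=4,suppress=True)
p=viewer.camera_params('wrist');H=p['hand_eye'];c=(p['mtx'],H[:3,3],H[:3,:3])
s=sense();Rm=rot(s['eef_rot']);T=s['tool_pos']
k=lambda x,y:((x+.5)/5-.5+240,(y+.5)/5-.5+160)
cw=cam('wrist')
o=[atz(cw,k(x,68),.013) for x in(145,559)];print('outline edge in tool',[Rm.T@(q-T) for q in o],np.linalg.norm(o[1]-o[0]), np.degrees(np.arctan2(*(o[1]-o[0])[1::-1])))
print('base bottom edge',[atz(c,k(x,171),.0256) for x in(75,668)])
print('base top edge',[atz(c,k(x,198),.0056) for x in(53,690)])
m=(o[0]+o[1])/2;a=np.radians(-11.2);print('target', m-0.041*np.array([-np.sin(a),np.cos(a),0]))
E
```

```text
outline edge in tool [array([-0.0329, -0.0412,  0.1239]), array([ 0.0291, -0.0412,  0.124 ])] 0.06201510668256441 -11.158673934295834
base bottom edge [array([-0.0295, -0.0402,  0.0256]), array([ 0.0313, -0.0402,  0.0256])]
base top edge [array([-0.0287, -0.0406,  0.0056]), array([ 0.0305, -0.0407,  0.0056])]
target [0.5129 0.024  0.013 ]
```

```bash
python3 -m creep '[{"linear":[-0.0025,0.0,0.015],"turn":[0,0,0],"claw":0.0},{"linear":[-0.0025,0.0,0.04],"turn":[0,0,0],"claw":0.0},{"linear":[-0.0025,0.0,0.06],"turn":[0,0,0],"claw":0.0},{"linear":[-0.0025,0.0,0.067],"turn":[0,0,0],"claw":0.0},{"linear":[-0.0025,0,0.067],"turn":[0,0,0],"claw":0.0},{"linear":[-0.0025,0,0.067],"turn":[0,0,0],"claw":0.0},{"linear":[-0.0025,0,0.067],"turn":[0,0,0],"claw":0.0}]'
python3 -c "
from h import *
s=sense();print(s['tool_pos'],s['eef_rot'],s['force'],s['joints'])
im=viewer.grab_frame('wrist')[:,:,::-1];cv2.imwrite('pics/p_w.png',im);cv2.imwrite('pics/p_z.png',cv2.resize(im[150:250,225:400],None,fx=4.5,fy=4.5,interpolation=cv2.INTER_CUBIC))
im=viewer.grab_frame('side')[:,:,::-1];cv2.imwrite('pics/p_s.png',cv2.resize(im[200:340,240:400],None,fx=4,fy=4,interpolation=cv2.INTER_CUBIC))"
```

```text
time_s: 20.72
tool_pos: [0.5117, 0.0241, 0.0691]
eef_rot: [-180.0, -0.1, -11.2]
force: [0.5, 0.2, -0.9]
grip_width: 0.165
[0.51169255 0.02406848 0.06905541] [-1.79989372e+02 -6.34613194e-02 -1.11703082e+01] [ 0.46548842  0.19570509 -0.89842881] [-1.40398838e+00  2.15787373e+01  1.01089514e+02 -3.46001863e-04
  5.72674044e+01  9.76650086e+00]
```

View pics/p_w.png

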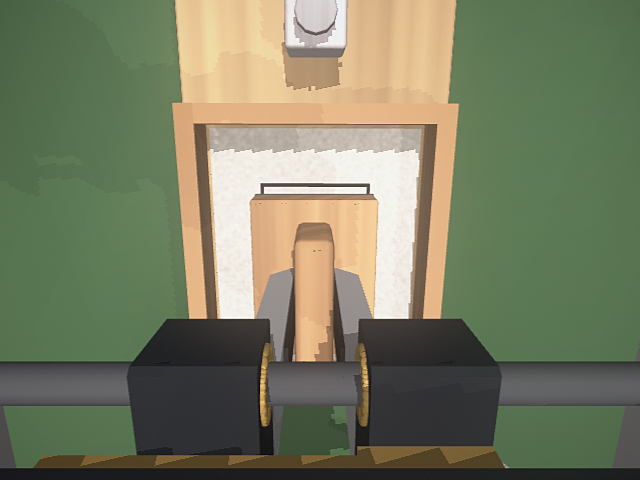

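View pics/p_z.png

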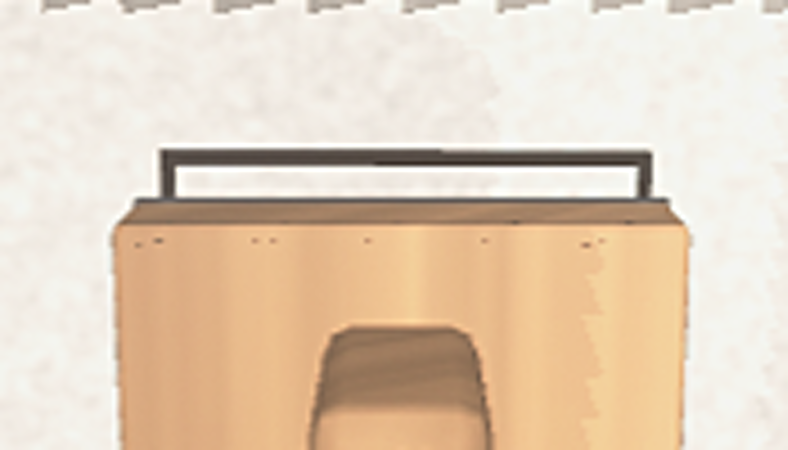

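View pics/p_s.png

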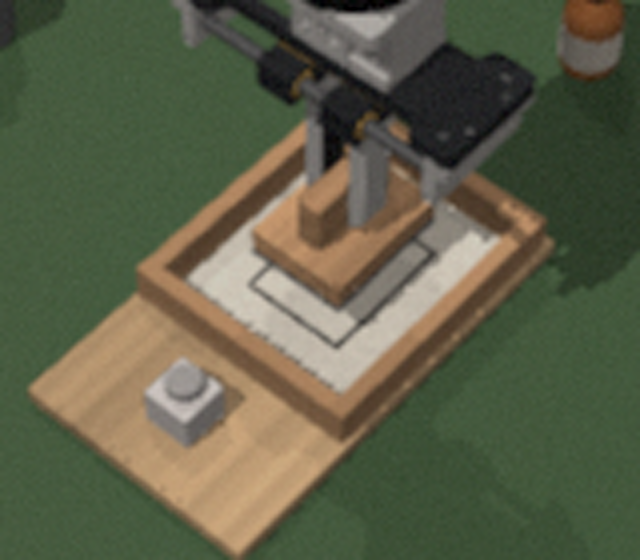

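```bash
python3 - <<'E'
from h import *
np.set_printoptions(precision=4,suppress=True)
p=viewer.camera_params('wrist');H=p['hand_eye'];c=(p['mtx'],H[:3,3],H[:3,:3])
s=sense();Rm=rot(s['eef_rot']);T=s['tool_pos'];print(T,s['eef_rot'])
k=lambda x,y:((x+.5)/4.5-.5+225,(y+.5)/4.5-.5+150)
cw=cam('wrist')
o=[atz(cw,k(*q),.013) for q in((168,157),(646,158))];print('outline edge in tool',[Rm.T@(q-T) for q in o],np.linalg.norm(o[1]-o[0]), np.degrees(np.arctan2(*(o[1]-o[0])[1::-1])))
print('base bottom edge',[atz(c,k(x,199),.0256) for x in(136,668)])
print('base top edge',[atz(c,k(x,224),.0056) for x in(114,689)])
# side/outline check
cs=cam('side');kk=lambda x,y:((x+.5)/4-.5+240,(y+.5)/4-.5+200)
# block base bottom corner nearest side cam (338,303): bed frame (+? )
for n,z,q in (('outline near corner',.013,(338,345)),('outline left',.013,(252,284)),('outline right',.013,(432,253)),('base bottom near',T[2]-.0256,(338,304)),('base bottom left',T[2]-.0256,(257,251))):
    print(n,atz(cs,kk(*q),z))
E
```

```text
[0.5116 0.0241 0.0688] [-179.993    -0.0403  -11.171 ]
outline edge in tool [array([-0.0295, -0.0412,  0.0558]), array([ 0.0327, -0.0411,  0.0559])] 0.062152524815611496 -11.271821138258305
base bottom edge [array([-0.0294, -0.0402,  0.0256]), array([ 0.0313, -0.0402,  0.0256])]
base top edge [array([-0.0288, -0.0405,  0.0056]), array([ 0.0305, -0.0406,  0.0056])]
outline near corner [0.4898 0.0686 0.013 ]
outline left [0.5496 0.0569 0.013 ]
outline right [ 0.4751 -0.0102  0.013 ]
base bottom near [0.4926 0.0645 0.0432]
base bottom left [0.5467 0.0558 0.0432]
```

```bash
python3 -m creep '[{"linear":[0.0006,0,0.004],"turn":[0,0,0],"claw":0.0},{"linear":[0.0006,0,0.01],"turn":[0,0,0],"claw":0.0},{"linear":[0.0006,0,0.015],"turn":[0,0,0],"claw":0.0},{"linear":[0.0006,0,0.019],"turn":[0,0,0],"claw":0.0},{"linear":[0.0006,0,0.02],"turn":[0,0,0],"claw":0.0},{"linear":[0.0006,0,0.02],"turn":[0,0,0],"claw":0.0},{"linear":[0.0006,0,0.02],"turn":[0,0,0],"claw":0.0},{"linear":[0.0006,0,0.02],"turn":[0,0,0],"claw":0.0}]'
python3 -c "
from h import *
s=sense();print(s['tool_pos'],s['eef_rot'],s['force'],s['qd'])
im=viewer.grab_frame('wrist')[:,:,::-1];cv2.imwrite('pics/q_w.png',im);cv2.imwrite('pics/q_z.png',cv2.resize(im[150:250,225:400],None,fx=4.5,fy=4.5,interpolation=cv2.INTER_CUBIC))
im=viewer.grab_frame('side')[:,:,::-1];cv2.imwrite('pics/q_s.png',im);cv2.imwrite('pics/q_sz.png',cv2.resize(im[200:340,240:400],None,fx=4,fy=4,interpolation=cv2.INTER_CUBIC))"
```

```text
time_s: 21.82
tool_pos: [0.512, 0.024, 0.0486]
eef_rot: [-180.0, -0.0, -11.2]
force: [-0.4, 0.8, -1.8]
grip_width: 0.167
[0.51201561 0.0239552  0.04857768] [-1.79998554e+02 -1.16408056e-02 -1.11704205e+01] [-0.41716408  0.76969606 -1.82802402] [-0.04084612 -0.00950119  0.07864524  0.00897615  0.00300726  0.00806964]
```

View pics/q_z.png

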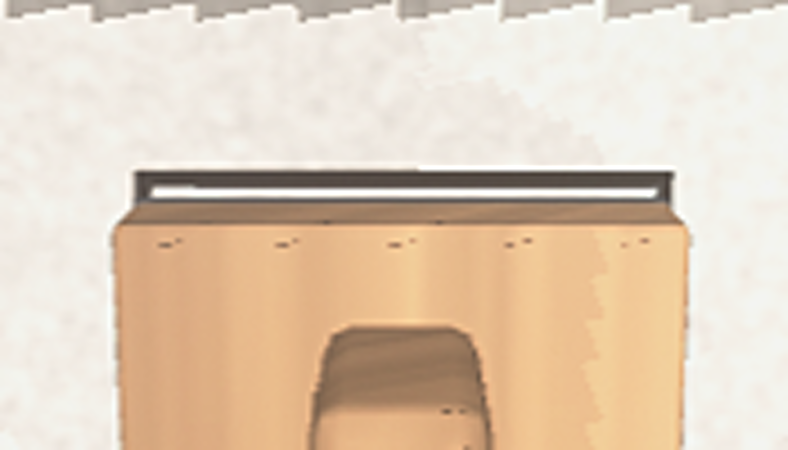

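View pics/q_sz.png

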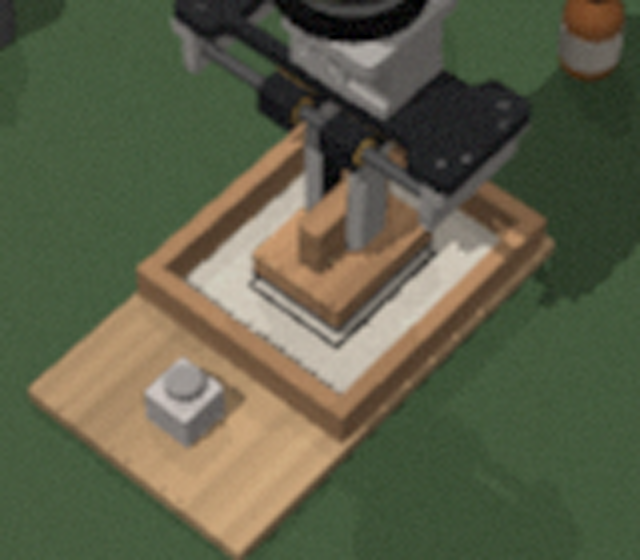

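View pics/q_w.png

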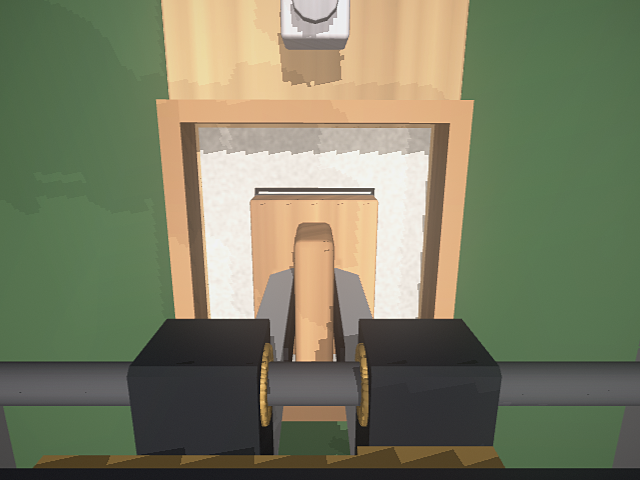

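```bash
python3 -c "
from h import *
print(bot.close_job())"
```

```text
the job is handed in; nothing more can be done
None
```

The pin is driven home, the mallet is back on the table, and the printing block is held over the outline. I handed the job in at about 22 s.

- **Pin:** I pressed the lock pin down with the mallet head. The force stayed near 5 N while the pin moved, then rose to about 24 N at the stop. The mallet's lower face was then at about 46 mm, the height given for fully home. Later pictures show the pin still down.
- **Mallet:** It stands where it was first picked up, clear of the bed.
- **Block:** I lifted it over everything at about 0.22 m underside height and lowered it inside the fence. In the last check its underside was about 10 mm above the card. It was off the outline's centre by less than about 0.5 mm, with yaw within about 0.1° and level to about 0.02°.
- **Bystanders:** I saw no contact with the bed, fence or card. None of the bystanders that showed in the later pictures had moved.

One check disagreed slightly. The first fixed-camera and wrist readings put the outline's x about 1 to 1.5 mm from the final tool x. I went by the close wrist view of the block against the outline, because it compares the two directly.

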